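# Light the sample part on the inspection pad

### The job

Take the orange moulded part out of the small blue tray and stand it upright in the middle of the round white inspection pad. Swivel and tilt the green spot lamp (the red ball knob is its handle) so that in the end its beam is centred on that part, and let go of everything. Leave the blue parts in their places, and do not knock the jar or the bottle.

Things in the scene. Friction and masses are not known exactly. Their poses are not given: they have to be found in the camera images.
- sample: The orange moulded part, 50 g: round, 40 mm in diameter with straight sides up to 22 mm and a domed top at 36 mm. Origin at the centre of its underside, z up. It starts standing in the tray.
- sample_mid (a point): The middle of the orange part, on its axis, 18 mm above its underside: the point the lamp's beam must meet.
- tray: Fixed blue open tray, 200 x 200 mm, walls 5 mm thick and 28 mm high, inner floor 5 mm above the bench. Origin at the centre of its underside; x and y along its sides. The parts stand at three of the four places (x = +-44 mm, y = +-44 mm) in the tray's frame.
- part_a: A blue moulded part of the same shape as the orange one, in the tray; to be left there. Origin at the centre of its underside.
- part_b: The other blue moulded part, in the tray; to be left there. Origin at the centre of its underside.
- pad: Fixed round inspection pad, white with a grey rim, 92 mm in diameter (the white face 84 mm), top 12 mm above the bench. Origin at the centre of its underside.
- lamp_base: Fixed round dark base of the spot lamp, 110 mm in diameter, on the bench. Origin at the centre of its underside, z up; the vertical swivel axis runs through it. The lamp's pivot (where the horizontal tilt axis crosses the swivel axis and the beam) is 200 mm straight above it. At swivel 0 and tilt 0 the beam points level along this body's x axis.
- lamp_swivel (a joint): Swivel of the lamp about the vertical axis through its base, rad; positive is anticlockwise seen from above; 0 when the beam lies over the base's x axis. Range -2.6 to 2.6. Stiff (about 0.12 N m); stays where it is left.
- lamp_tilt (a joint): Tilt of the lamp head about the level axis through the pivot, rad; 0 when the beam is level, positive when it points down. Range -0.4 to 1.3. Stiff (about 0.15 N m); stays where it is left.
- lamp_beam (a point): The lamp's pivot, turning with the head: its x axis is the beam, from the pivot out through the yellow lens; y is the tilt axis. The head is a green cylinder 60 mm in diameter from 35 mm behind the pivot to 60 mm in front of it, with an aluminium bezel 68 mm in diameter at the lens, held between yoke cheeks 92 mm wide overall.
- lamp_knob (a point): Centre of the red ball knob, 24 mm in diameter, on an 8 mm stalk that rises from the top of the lamp head: in the frame of lamp_beam it lies at x = 50 mm, z = 80 mm. It moves the head in both swivel and tilt. With the beam level its top is 292 mm above the bench: pass over the lamp or round it.
- jar: Red paint jar, loose, 60 mm in diameter, 70 mm tall; leave it alone. Origin at the centre of its underside.
- bottle: White bottle, loose, 48 mm in diameter, 120 mm tall; leave it alone. Origin at the centre of its underside.
Not all that is in view belongs to the job. Of the things like the sample, leave any that is brown or grey; of the rest the smaller one is meant.

How it is judged:
By the outcome, as a careful person would: the job done as asked, in the order asked, and still so for the second after the job is handed in, with the robot touching nothing.
It also fails if it takes over 59 s, if anything falls off the work surface, if the arm or the gripper's body presses on something with over 40 N, if the wrist force passes 120 N, or if a joint passes its speed limit or range.

### The arm

A 6-joint arm with a two-finger parallel gripper is mounted at the origin on the work surface. World frame = base frame: x ahead of the robot, y to its left, z up, the work surface at z = 0. Lengths are in m, angles in rad, forces in N, time in s.
With the tool pointing down it reaches from about 0.3 to 0.875 m from the base axis. Payload 6.4 kg.
Tool frame: the origin (TCP) lies between the finger pads; the fingertips stand 11 mm ahead of it and the grasp point (between the pads) lies 8 mm behind it (ctrl.tcp_to_tips is the y of the fingertips in the tool frame, in m); y points along the fingers, x is the direction in which the jaws open and shut, and the axes are right-handed (so a half turn about y gives the same grasp; the last joint's range is limited). The gripper opens to 85 mm and grips with 20 to 120 N. Pads are 22 mm wide; open, the fingers measure 114 mm over their backs; the gripper's body (76 mm by 85 mm) begins 54 mm behind the grasp point. The pads swing forward as they close: fully open they stand 13 mm farther back than shut.
Start: joints at [-1.495, 0.181, 1.607, -0, 1.354, -0.206], TCP at [0.16, -0.552, 0.242] pointing down, gripper open.
Joint ranges: [-2.99, 2.99], [-0.89, 2.07], [0.3, 2.58], [-1.14, 4.28], [0, 2.63], [-3.12, 3.12]. Speed limits (rad/s): [2.57, 2.57, 3.01, 3.14, 3.14, 3.14].

### API

Orientations are given as a unit quaternion [w, x, y, z].
In Python, from bench import ctrl gives the robot as it stands.
- The arm moves only by the tool apply_moves, never from a script. Its argument "plan" is text: rows parted by semicolons, each of 7 numbers parted by spaces: the shift along the tool's x, y, z each as a share of 0.05 m, from -1 to 1, then the turn, a rotation vector about the tool's x, y, z each as a share of 0.12 rad, from -1 to 1, then the opening, from 0 (shut) to 1 (fully open). In form: dx dy dz wx wy wz claw; .... A call has exactly 5 rows; each row shifts and turns the commanded pose from where the row before left it, along the tool's axes as they then stand; what a row does not reach is not made up. A row lasts 1/10 s, in which the tool goes at most 50 mm and 8.59 degrees, less where a joint would pass 70% of its speed; a pose out of reach is approached as far as the arm can. A call with a number of a shift or a turn outside -1 to 1 is refused whole. A call with a gripper value outside its range is refused whole. The fingers move at their own pace and stop on an object; the grip force is fixed at half the most. Time passes only in rows, so rows that do not move let the fingers close, or fill a call up. It gives the time, the measured TCP pose, the force and the opening at its end, in the units of the state.
- ctrl.get_obs(): the state, without advancing time (a new reading comes with each control period).
- ctrl.camera(name): name is "side" or "top"; returns the picture (400x640x3 uint8, red, green, blue); there is no depth.
- ctrl.get_calibration(name): a dict with "intrinsics" (3x3 intrinsics, pixels), "k1" (the pictures are not rectified: a ray, as slopes to the right and down, at radius r is drawn at 1 + k1 r^2 times it, then the intrinsics apply), "R" (3x3) and "t" (3): a world point X has camera coordinates R X + t. Camera axes: x right, y down, z forward; pixel columns grow to the right and rows downward; lengths in m; the calibration is good to about 2 mm. A picture is of the moment at which its call begins. get_calibration takes no time and is no camera call.
- ctrl.hand_in(): hands the job in, once; it reports no verdict.
Trained networks look in the newest picture that a camera, given by its name, has taken for a name from the list of things; names that differ only in an ending like _2 or _b are one class to them, and where a whole thing is asked for, a point or a joint stands for the part that bears it (a point fixed in the world has none). Each returns a list of dicts, best first, with "score" (0 to 1); they miss things now and then, are a little off and sometimes report something else, mostly with a low value. They report only what shows in the picture. A call takes as long as a camera call. They do not tell look-alikes from the thing itself.
- ctrl.recognise(camera, target): "point" ([x, y, z] in m, in world coordinates, good to about 4 mm: the middle of the surface that is visible of it).
The state is a dict: "time_s": time; "q": joint angles; "dq": joint speeds; "joint_efforts": joint torques, N m; "eef_pos": TCP position; "eef_rot": TCP orientation; "wrist_force": force on the tool from outside, world axes, zero at the start; "torque": the same for the moment, N m; "opening": opening from 0.0 (shut) to 1.0 (fully open).
Only numpy, scipy, OpenCV 4.12 (cv2) and the standard library are available. Lean on these libraries where they do the work, as an engineer would, in place of code of your own. Each camera call takes 0.05 s, during which the arm holds its last target.

## Working session

There is one attempt and no reset: what is moved stays moved. The work goes in short steps, Python scripts to look and compute and a tool call to move; the robot and the scene stay as the last step left them, time stands still between calls to the robot, and variables do not carry over. Pictures are saved under pics/ and viewed, and the job is handed in when it is done.

Besides the shell and the picture viewer there is one more tool, called in YAML: its name, and indented under it one key for each argument. apply_moves: Moves the arm, as the interface text tells. Shift numbers are shares of 0.05 m and turn numbers shares of 0.12 rad, none past 1 either way. Its arguments: {"type":"object","properties":{"plan":{"type":"string"}},"required":["plan"]}

```bash
ls; mkdir -p pics; python3 - <<'E'
from bench import ctrl
import cv2
for n in("side","top"):
    im=ctrl.camera(n); cv2.imwrite(f"pics/{n}0.png",im[:,:,::-1])
    c=ctrl.get_calibration(n); print(n,c)
o=ctrl.get_obs(); print(o)
E
```

```text
pics
side {'intrinsics': array([[508.58528875,   0.        , 315.88868753],
       [  0.        , 508.58528875, 201.60486555],
       [  0.        ,   0.        ,   1.        ]]), 'k1': 0.050094012623634276, 'R': array([[ 0.99024597, -0.13859419,  0.01430261],
       [-0.08796654, -0.70149856, -0.70722109],
       [ 0.10804999,  0.69906468, -0.70684777]]), 't': array([-0.54824854,  0.12946413,  1.44595915])}
top {'intrinsics': array([[404.41629555,   0.        , 319.62080654],
       [  0.        , 404.41629555, 191.44140703],
       [  0.        ,   0.        ,   1.        ]]), 'k1': -0.10287809724000174, 'R': array([[ 0.01494342, -0.9997413 , -0.01714739],
       [-0.99963473, -0.01455121, -0.02277431],
       [ 0.0225189 ,  0.01748145, -0.99959357]]), 't': array([-0.08601883,  0.5149932 ,  1.32338769])}
{'time_s': 0.1, 'q': array([-1.49532055e+00,  1.81491030e-01,  1.60786641e+00,  2.61403435e-06,
        1.35381395e+00, -2.06328744e-01]), 'dq': array([ 0.0003057 , -0.00312579, -0.00394092,  0.0001078 ,  0.00093835,
        0.00061964]), 'joint_efforts': array([ 3.24264988e-05, -4.45881164e+01, -3.52238774e+01, -3.51632134e-04,
        4.16173454e-03, -1.58648612e-05]), 'eef_pos': array([ 0.15986736, -0.55184552,  0.24148068]), 'eef_rot': array([ 0.56568303, -0.56484255,  0.42519398, -0.42445927]), 'wrist_force': array([ 0.13865898,  0.45143011, -0.64196861]), 'torque': array([-0.02576513, -0.03876599,  0.00540691]), 'opening': 1.0035056662565414}
```

View pics/side0.png

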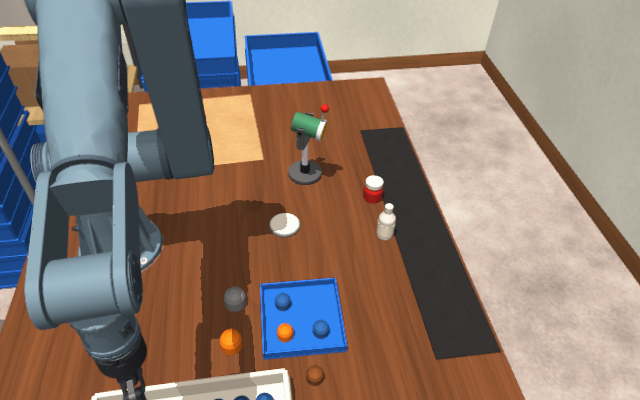

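View pics/top0.png

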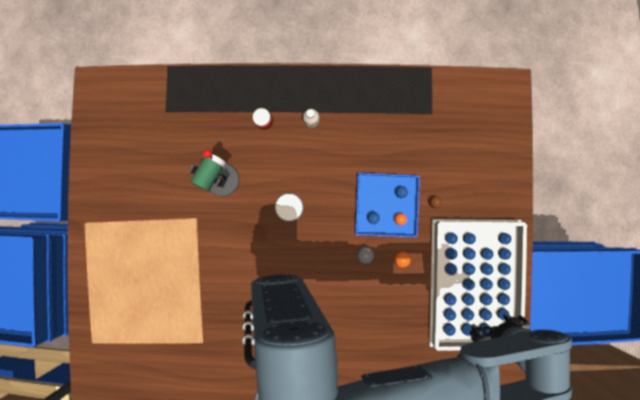

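```bash
python3 - <<'E'
from bench import ctrl
for n in("side","top"):
  for t in("sample","tray","pad","lamp_base","lamp_knob","lamp_beam","jar","bottle"):
    try:
      for d in ctrl.recognise(n,t)[:4]: print(n,t,d)
    except Exception as e: print(n,t,e)
E
```

```text
side sample {'point': [0.3111, -0.2439, 0.0396], 'score': 0.68}
side sample {'point': [0.304, -0.3653, 0.0381], 'score': 0.67}
side sample {'point': [0.4859, -0.4662, 0.031], 'score': 0.58}
side sample {'point': [0.4291, -0.3552, 0.0312], 'score': 0.56}
side tray {'point': [0.4787, -0.299, 0.0059], 'score': 0.66}
side pad {'point': [0.46, 0.0166, 0.0111], 'score': 0.85}
side lamp_base {'point': [0.5524, 0.2226, 0.1662], 'score': 0.88}
side lamp_knob {'point': [0.4297, -0.2645, 0.0363], 'score': 0.72}
side lamp_knob {'point': [0.565, 0.2128, 0.2241], 'score': 0.69}
side lamp_beam {'point': [0.5672, 0.2163, 0.2228], 'score': 0.59}
side lamp_beam {'point': [0.5539, 0.2213, 0.1656], 'score': 0.55}
side jar {'point': [0.7454, 0.0915, 0.0481], 'score': 0.86}
side bottle {'point': [0.459, 0.016, 0.0056], 'score': 0.19}
top sample {'point': [0.3072, -0.3485, 0.0446], 'score': 0.79}
top sample {'point': [0.4323, -0.2497, 0.0365], 'score': 0.73}
top sample {'point': [0.4834, -0.4494, 0.0291], 'score': 0.7}
top sample {'point': [0.3205, -0.2217, 0.0463], 'score': 0.61}
top tray {'point': [0.4814, -0.2926, 0.0077], 'score': 0.87}
top pad {'point': [0.4655, 0.0237, 0.0138], 'score': 0.89}
top pad {'point': [0.5666, 0.2288, 0.222], 'score': 0.69}
top pad {'point': [0.4341, -0.3406, 0.0407], 'score': 0.21}
top lamp_base {'point': [0.5575, 0.2305, 0.2155], 'score': 0.73}
top lamp_knob {'point': [0.567, 0.2267, 0.2224], 'score': 0.93}
top lamp_beam {'point': [0.5646, 0.2301, 0.2184], 'score': 0.49}
top jar {'point': [0.7465, 0.1071, 0.0725], 'score': 0.79}
top jar {'point': [0.4807, -0.2941, 0.013], 'score': 0.61}
top jar {'point': [0.5659, 0.2278, 0.2224], 'score': 0.58}
top bottle {'point': [0.7432, -0.0482, 0.0827], 'score': 0.61}
```

The side view shows the tray around (303,318), the orange part in it at (285,332), the pad at (285,225) and the lamp with its knob at (325,108). The large orange decoy is outside the tray at (230,342). The top view shows the orange part at (400,219), the pad at (289,207), and the knob at (207,154). Next I'll segment these by colour to measure them more precisely.

```bash
cat > h.py <<'E'
from bench import ctrl
import numpy as np, cv2
from scipy.optimize import least_squares
C={n:ctrl.get_calibration(n) for n in("side","top")}
def proj(n,X):
    c=C[n];X=np.atleast_2d(X);p=X@c["R"].T+c["t"];s=p[:,:2]/p[:,2:];r2=(s**2).sum(1,keepdims=True)
    s=s*(1+c["k1"]*r2);K=c["intrinsics"];return s*[K[0,0],K[1,1]]+[K[0,2],K[1,2]]
def ray(n,uv):
    c=C[n];K=c["intrinsics"];d=(np.array(uv)-[K[0,2],K[1,2]])/[K[0,0],K[1,1]];s=d.copy()
    for _ in range(20): s=d/(1+c["k1"]*(s@s))
    v=c["R"].T@np.array([*s,1]);o=-c["R"].T@c["t"];return o,v
def onz(n,uv,z):
    o,v=ray(n,uv);return o+v*(z-o[2])/v[2]
def tri(a,b):
    f=lambda X:np.r_[proj("side",X)[0]-a,proj("top",X)[0]-b]
    r=least_squares(f,[.5,0,.1]);return r.x,r.fun
def blobs(im,lo,hi,amin=15):
    hsv=cv2.cvtColor(im,cv2.COLOR_RGB2HSV);m=cv2.inRange(hsv,np.array(lo),np.array(hi))
    n,l,s,c=cv2.connectedComponentsWithStats(m)
    return [(c[i].round(1),s[i].tolist()) for i in range(1,n) if s[i,4]>=amin],m
E
python3 - <<'E'
from h import *
ims={n:cv2.imread(f"pics/{n}0.png")[:,:,::-1].copy() for n in C}
for n,im in ims.items():
    for nm,lo,hi in(("orange",(8,180,120),(18,255,255)),("red",(0,200,120),(5,255,255)),("red2",(174,200,100),(180,255,255)),("green",(55,80,30),(85,255,255)),("blue",(100,150,60),(115,255,255))):
        b,m=blobs(im,lo,hi,12); print(n,nm,b)
a=ims["side"][80:250,240:420]; b=ims["top"][100:240,170:340]
cv2.imwrite("pics/a.png",cv2.resize(a,None,fx=3.3,fy=3.3,interpolation=2)[:,:,::-1])
cv2.imwrite("pics/b.png",cv2.resize(b,None,fx=4,fy=4,interpolation=2)[:,:,::-1])
cv2.imwrite("pics/c.png",np.hstack([cv2.resize(ims["side"][260:390,210:360],(390*1,338)),cv2.resize(ims["top"][160:280,345:450],(390,446))[:338]])[:,:,::-1])
E
```

```text
side orange [(array([284.8, 332.1]), [278, 324, 15, 17, 215]), (array([230.2, 341.8]), [219, 328, 23, 28, 487]), (array([314.4, 372.8]), [307, 366, 15, 16, 127])]
side red [(array([324.4, 107.5]), [321, 104, 8, 8, 47]), (array([371.6, 195.2]), [364, 186, 19, 17, 197])]
side red2 []
side green [(array([305.7, 123.5]), [292, 112, 29, 26, 452])]
side blue [(array([213.4,  43. ]), [186, 1, 55, 87, 3731]), (array([285.3,  58.6]), [245, 32, 87, 54, 3872]), (array([ 17.1, 123.4]), [0, 54, 46, 137, 2268]), (array([143.5,  83. ]), [141, 74, 7, 17, 46]), (array([ 12.5, 224.6]), [0, 148, 33, 140, 3145]), (array([302. , 317.5]), [260, 278, 87, 81, 5741]), (array([264.3, 396.6]), [256, 393, 17, 7, 87]), (array([241.1, 397.9]), [235, 396, 13, 4, 37])]
top orange [(array([399.7, 218.6]), [395, 214, 10, 10, 71]), (array([402.5, 259.7]), [395, 252, 16, 16, 203])]
top red [(array([207.2, 153.1]), [204, 150, 8, 7, 35])]
top red2 []
top green [(array([206. , 173.7]), [192, 159, 29, 31, 539])]
top blue [(array([ 33.8, 171.4]), [0, 124, 70, 97, 6465]), (array([386.1, 203.7]), [356, 173, 63, 63, 3520]), (a
[... 638 characters left out ...]
, 283.9]), [464, 280, 9, 9, 62]), (array([485.9, 283.8]), [482, 280, 9, 9, 63]), (array([503.7, 283.8]), [499, 280, 10, 9, 64]), (array([449.8, 298.9]), [445, 295, 10, 9, 66]), (array([467.8, 298.9]), [463, 295, 10, 9, 66]), (array([485.6, 299. ]), [481, 295, 10, 9, 68]), (array([503. , 298.6]), [499, 295, 9, 9, 64]), (array([449.4, 314.1]), [445, 310, 10, 9, 67]), (array([467.4, 314. ]), [463, 310, 10, 9, 66]), (array([485.1, 314. ]), [481, 310, 9, 9, 65]), (array([501.6, 313. ]), [498, 310, 9, 8, 43]), (array([449. , 329.1]), [445, 325, 9, 9, 64]), (array([466.5, 328.9]), [463, 325, 8, 9, 59]), (array([ 16.2, 368. ]), [0, 357, 35, 23, 614]), (array([ 57.2, 375. ]), [38, 364, 31, 20, 343])]
```

View pics/a.png

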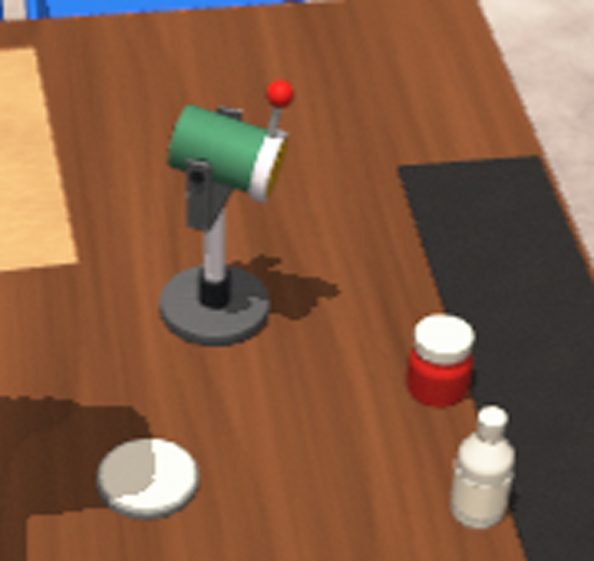

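View pics/b.png

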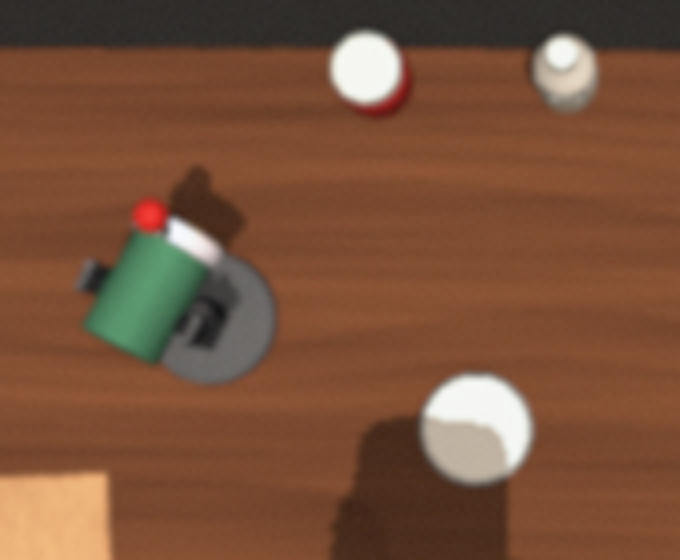

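View pics/c.png

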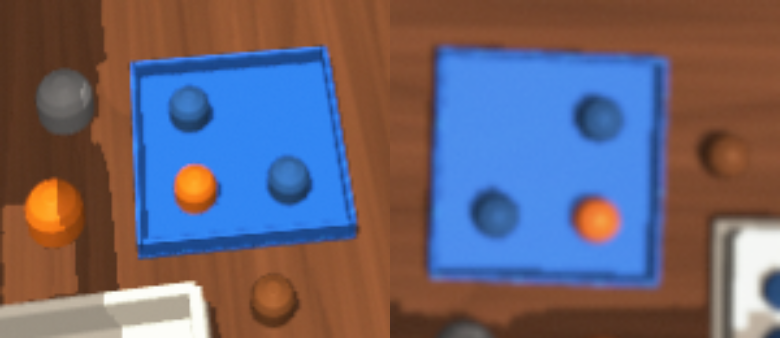

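The pictures confirm the layout. The orange part is at a tray corner with blue parts along both sides, and the lamp beam points up and to the left in the top view. I'll now get metric positions.

```bash
python3 - <<'E'
from h import *
print("tips",ctrl.tcp_to_tips)
ims={n:cv2.imread(f"pics/{n}0.png")[:,:,::-1].copy() for n in C}
print("knob",tri([324.4,107.4],[207.2,153.3]))
# orange model projection: render hull of cylinder+dome, compare bbox centre
def part(x,y,z0):
    a=np.linspace(0,2*np.pi,40)
    P=[]
    for z,r in((0,20),(22,20),(27,18.7),(31,15.5),(34,10),(36,0)):
        P+= [[x+r/1e3*np.cos(t),y+r/1e3*np.sin(t),z0+z/1e3] for t in a]
    return np.array(P)
for n,lo,hi in(("side",(5,120,60),(20,255,255)),("top",(5,150,100),(20,255,255))):
    pass
def cen(n,P):
    h=cv2.convexHull(proj(n,P).astype(np.float32));m=cv2.moments(h);return np.array([m['m10'],m['m01']])/m['m00'],m['m00']
for n,uv in(("side",[284.8,332.1]),("top",[399.7,218.6])):
    r=least_squares(lambda p:cen(n,part(*p,.005))[0]-uv,[.43,-.25]);print("orange",n,r.x,cen(n,part(*r.x,.005))[1])
# tray corners
for n in C:
    hsv=cv2.cvtColor(ims[n],cv2.COLOR_RGB2HSV);m=cv2.inRange(hsv,np.array((100,120,40)),np.array((120,255,255)))
    k,l,s,c=cv2.connectedComponentsWithStats(m); i=[i for i in range(1,k) if 3000<s[i,4]<7500 and 180<c[i][1]<340 and 290<c[i][0]<400][0]
    ct=max(cv2.findContours((l==i).astype(np.uint8),0,1)[0],key=cv2.contourArea)
    print(n,"tray rect", [onz(n,p,.028)[:2].round(4).tolist() for p in cv2.approxPolyDP(cv2.convexHull(ct),4,True)[:,0].astype(float)])
    # pad: bright low-sat or shadowed
    hsv=hsv.astype(int); m=((hsv[:,:,1]<70)&(hsv[:,:,2]>110)).astype(np.uint8)
    x,y=(284,225) if n=="side" else (289,207)
    mm=np.zeros_like(m);mm[y-22:y+22,x-24:x+24]=m[y-22:y+22,x-24:x+24]
    ct=max(cv2.findContours(mm,0,1)[0],key=cv2.contourArea);h=cv2.convexHull(ct);M=cv2.moments(h)
    print(n,"pad",onz(n,[M['m10']/M['m00'],M['m01']/M['m00']],.012),cv2.boundingRect(h))
    Q=np.array([onz(n,p,.012)[:2] for p in h[:,0].astype(float)]);print(" circle",cv2.minEnclosingCircle(Q.astype(np.float32)))
E
```

```text
tips 0.011
knob (array([0.60605952, 0.21716177, 0.27620357]), array([ 0.42590108, -0.02554738, -0.04960588,  0.39007265]))
orange side [ 0.42945176 -0.3395314 ] 275.02706990018487
orange top [ 0.43134341 -0.3405298 ] 132.8354179917369
side tray rect [[0.5757, -0.2037], [0.5671, -0.4116], [0.3729, -0.4061], [0.3784, -0.1975]]
side pad [0.46251453 0.02021705 0.012     ] (270, 213, 30, 23)
 circle ((0.46167752146720886, 0.021269027143716812), 0.046075399965047836)
top tray rect [[0.5771, -0.2019], [0.5703, -0.3967], [0.3762, -0.3891], [0.3835, -0.198]]
top pad [0.46487873 0.02162583 0.012     ] (275, 193, 29, 28)
 circle ((0.4649651348590851, 0.02186725102365017), 0.04714026674628258)
```

```bash
cat > lamp.py <<'E'
from h import *
def pose(p):
    bx,by,az,t=p; B=np.array([bx,by,.2]);ca,sa,ct,st=np.cos(az),np.sin(az),np.cos(t),np.sin(t)
    X=np.array([ca*ct,sa*ct,-st]);Y=np.array([-sa,ca,0]);Z=np.cross(X,Y);return B,X,Y,Z
def head(p):
    B,X,Y,Z=pose(p);a=np.linspace(0,2*np.pi,36)[:,None]
    return np.vstack([B+X*d+.030*(Y*np.cos(a)+Z*np.sin(a)) for d in(-.035,.048)]),B+.05*X+.08*Z
def hullmask(n,P):
    m=np.zeros((400,640),np.uint8);S=8
    cv2.fillConvexPoly(m,cv2.convexHull(np.round(proj(n,P)*S).astype(np.int32)),255,shift=3);return m
def base_fit(ims):
    out={}
    for n,(x0,x1,y0,y1) in(("side",(285,325,155,186)),("top",(205,243,155,200))):
        hsv=cv2.cvtColor(ims[n],cv2.COLOR_RGB2HSV).astype(int)
        m=((hsv[:,:,1]<75)&(hsv[:,:,2]>45)&(hsv[:,:,2]<140)).astype(np.uint8);mm=np.zeros_like(m);mm[y0:y1,x0:x1]=m[y0:y1,x0:x1]
        out[n]=mm
    return out
E
python3 - <<'E'
from lamp import *
ims={n:cv2.imread(f"pics/{n}0.png")[:,:,::-1].copy() for n in C}
o=base_fit(ims)
for n,(x0,x1,y0,y1) in(("side",(285,325,150,190)),("top",(190,243,145,200))):
    im=ims[n].copy(); 
    cv2.imwrite(f"pics/m_{n}.png",cv2.resize(np.hstack([im[y0:y1,x0:x1,::-1],np.repeat(o[n][y0:y1,x0:x1,None]*255,3,2)]),None,fx=7,fy=7,interpolation=0))
E
python3 -c "
import cv2,numpy as np
a=cv2.imread('pics/m_side.png');b=cv2.imread('pics/m_top.png')
w=max(a.shape[1],b.shape[1]);f=lambda i:np.pad(i,((0,0),(0,w-i.shape[1]),(0,0)))
o=np.vstack([f(a),f(b)]);print(o.shape);cv2.imwrite('pics/m.png',cv2.resize(o,None,fx=.88,fy=.88))"
```

```text
(665, 742, 3)
```

View pics/m.png

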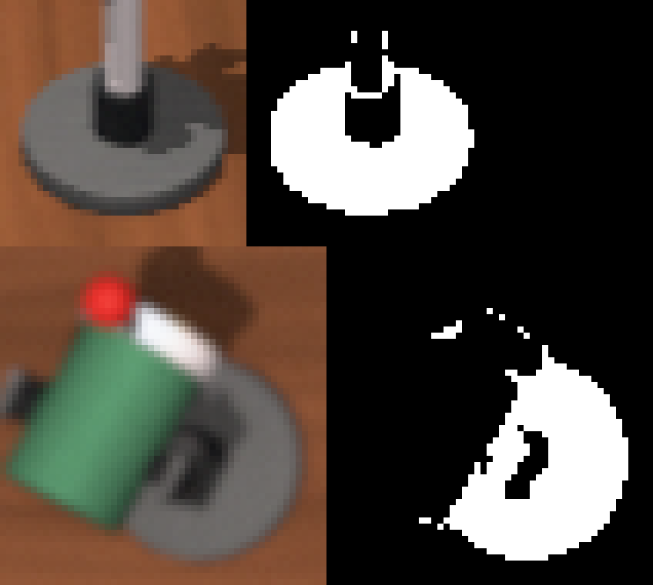

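```bash
cat > fit.py <<'E'
from lamp import *
def cyl(x,y,h):
    a=np.linspace(0,2*np.pi,72);return np.vstack([np.c_[x+.055*np.cos(a),y+.055*np.sin(a),0*a+z] for z in(0,h)])
def fit_base(ims):
    o=base_fit(ims);res={}
    for n in C:
        k,l,s,c=cv2.connectedComponentsWithStats(o[n]);i=1+np.argmax(s[1:,4])
        ct=max(cv2.findContours((l==i).astype(np.uint8),0,1)[0],key=cv2.contourArea)
        p=cv2.convexHull(ct)[:,0].astype(float)
        if n=="top": p=p[(p[:,0]>226)|(p[:,1]>186)]
        else: p=p[(p[:,1]>168)]
        for h in(.01,.015,.02):
            def f(v):
                H=cv2.convexHull(proj(n,cyl(*v,h)).astype(np.float32))
                return [cv2.pointPolygonTest(H,tuple(q),True) for q in p]
            r=least_squares(f,[.53,.19],diff_step=1e-3);print(n,h,r.x.round(4),np.std(r.fun).round(2),np.mean(r.fun).round(2))
def fit_head(ims,knob_s,knob_t,base,p0,w=3):
    # az,tilt plus base offset free w/ prior; residual = knob px + green moments
    G={}
    for n in C:
        b,m=blobs(ims[n],(55,80,30),(85,255,255),100);G[n]=max(b,key=lambda q:q[1][4])
    def f(p):
        P,K=head(p);r=[]
        for n,k in(("side",knob_s),("top",knob_t)):
            r+=list(proj(n,K)[0]-k)
            h=cv2.convexHull(proj(n,P).astype(np.float32));x,y=h[:,0,0],h[:,0,1]
            s=G[n][1]; 
            # bbox centres (pixel i covers i-.5..i+.5)
            r+=[.5*(x.min()-(s[0]-.5)),.5*(x.max()-(s[0]+s[2]-.5)),.5*(y.min()-(s[1]-.5)),.5*(y.max()-(s[1]+s[3]-.5))]
        r+=list((np.array(p[:2])-base)/.002)
        return r
    r=least_squares(f,p0,loss='soft_l1');return r.x,np.array(f(r.x)).round(1)
E
python3 - <<'E'
from fit import *
ims={n:cv2.imread(f"pics/{n}0.png")[:,:,::-1].copy() for n in C}
fit_base(ims)
for b in([.53,.19],[.528,.185]):
  print(fit_head(ims,[324.4,107.4],[207.2,153.3],np.array(b),[*b,.5,.1]))
o=ctrl.get_obs();q=o["eef_rot"];from scipy.spatial.transform import Rotation as R
print(R.from_quat(q[[1,2,3,0]]).as_matrix().round(3))
E
```

```text
side 0.01 [0.5503 0.167 ] 5.18 -0.33
side 0.015 [0.5496 0.1614] 5.17 -0.32
side 0.02 [0.5508 0.2523] 0.22 0.06
top 0.01 [0.5078 0.1882] 7.9 -0.2
top 0.015 [0.5077 0.1867] 7.89 -0.22
top 0.02 [0.5075 0.1853] 7.89 -0.22
(array([0.54287617, 0.19401176, 0.42680874, 0.27544963]), array([ 0.2,  2.5, -1.5,  1.4,  6. ,  4.5, -0.8,  0.8,  7.8,  8. ,  0.3,
        2.7,  6.4,  2. ]))
(array([0.54158851, 0.20491119, 0.38286658, 0.30023836]), array([ 0.1,  1.3, -1.8,  0.9,  5.3,  3.1, -3.7,  0.3,  6.3,  5.9,  0.5,
        2.9,  6.8, 10. ]))
[[ 0.278  0.     0.961]
 [-0.961 -0.     0.278]
 [ 0.    -1.     0.   ]]
```

```bash
sed -i 's/\[.53,.19\],diff_step=1e-3/[.55,.25],diff_step=1e-3,loss="soft_l1"/' fit.py; python3 - <<'E'
from fit import *
print(onz("top",[222.2,179.2],.01),onz("side",[304.8,172],.01))
ims={n:cv2.imread(f"pics/{n}0.png")[:,:,::-1].copy() for n in C}
fit_base(ims)
for az in(-.8,-.4,0,.5):
  print(fit_head(ims,[324.4,107.4],[207.2,153.3],np.array([.552,.2527]),[.552,.2527,az,.1]))
E
```

```text
[0.55191892 0.24450946 0.01      ] [0.55089524 0.24384749 0.01      ]
side 0.01 [0.5508 0.2523] 0.22 0.06
side 0.015 [0.5508 0.2523] 0.22 0.06
side 0.02 [0.5508 0.2523] 0.22 0.06
top 0.01 [0.5534 0.2482] 0.29 -0.03
top 0.015 [0.5535 0.2481] 0.25 0.0
top 0.02 [0.5537 0.248 ] 0.23 0.04
(array([ 0.55227624,  0.25137809, -0.50869838,  0.15580949]), array([ 0.2,  0.6, -0.6,  1.4, -0.9,  0.4, -1. ,  0.5, -2.3,  0.2, -1.5,
        1. ,  0.1, -0.7]))
(array([ 0.55181155,  0.25280937, -0.55377467,  0.1953975 ]), array([ 0.5,  1.8, -0.8,  1.4, -1.2,  0.6,  0.2,  0.5, -2.7,  0.1, -1.3,
        1.1, -0.1,  0.1]))
(array([ 0.55225362,  0.25021488, -0.51193685,  0.15802354]), array([ 0.3,  0.9, -0.6,  1.4, -0.8,  0.5, -0.5,  0.5, -2.1,  0.4, -1.4,
        1. ,  0.1, -1.2]))
(array([ 0.55214506,  0.25108661, -0.51247764,  0.16229032]), array([ 0.3,  0.8, -0.7,  1.4, -0.9,  0.5, -0.7,  0.5, -2.3,  0.2, -1.4,
        1. ,  0.1, -0.8]))
```

```bash
cat > plan.py <<'E'
import sys
from bench import ctrl
import numpy as np
from scipy.spatial.transform import Rotation as R
# usage: plan.py x y z yaw_deg(tool x) claw [rows]
def st():
    o=ctrl.get_obs();q=o["eef_rot"];return o,np.array(o["eef_pos"]),R.from_quat(q[[1,2,3,0]])
def down(yaw):
    c,s=np.cos(yaw),np.sin(yaw);return R.from_matrix(np.array([[c,0,-s],[s,0,c],[0,-1,0]]))
def plan(p,yaw,claw,N=None):
    o,P,Q=st();T=down(np.radians(yaw)) if yaw is not None else Q
    d=np.array(p)-P;w=(Q.inv()*T).as_rotvec()
    n=int(np.ceil(max(np.linalg.norm(d)/.049,np.linalg.norm(w)/.119,1)));n=max(n,N or 1)
    print("n",n,"pos",P.round(4),"yaw",np.degrees(np.arctan2(*Q.as_matrix()[[1,0],0])).round(1),"d",d.round(4),"turn",w.round(3))
    rows=[]
    for i in range(n):
        v=Q.inv().apply(d/n)/.05;rows.append(" ".join(f"{a:.2f}" for a in [*v,*(w/n/.12)])+f" {claw}");Q=Q*R.from_rotvec(w/n)
    print("; ".join(rows))
if __name__=="__main__":
    a=sys.argv[1:];plan([float(v) for v in a[:3]],None if a[3]=="-" else float(a[3]),a[4],int(a[5]) if len(a)>5 else None)
E
python3 plan.py .431 -.340 .18 -45 0.7 10
```

```text
n 10 pos [ 0.1599 -0.5523  0.2423] yaw -73.9 d [ 0.2711  0.2123 -0.0623] turn [-0.    -0.504  0.   ]
-0.26 0.12 0.64 -0.00 -0.42 0.00 0.7; -0.22 0.12 0.65 -0.00 -0.42 0.00 0.7; -0.19 0.12 0.66 -0.00 -0.42 0.00 0.7; -0.16 0.12 0.67 -0.00 -0.42 0.00 0.7; -0.12 0.12 0.68 -0.00 -0.42 0.00 0.7; -0.09 0.12 0.68 -0.00 -0.42 0.00 0.7; -0.06 0.12 0.69 -0.00 -0.42 0.00 0.7; -0.02 0.12 0.69 -0.00 -0.42 0.00 0.7; 0.01 0.12 0.69 -0.00 -0.42 0.00 0.7; 0.05 0.12 0.69 -0.00 -0.42 0.00 0.7
```

apply_moves:
  plan: "-0.26 0.12 0.64 0 -0.42 0 0.7; -0.22 0.12 0.65 0 -0.42 0 0.7; -0.19 0.12 0.66 0 -0.42 0 0.7; -0.16 0.12 0.67 0 -0.42 0 0.7; -0.12 0.12 0.68 0 -0.42 0 0.7"

```text
time_s: 1.4
eef_pos: [0.2965, -0.4455, 0.2122]
eef_rot: [-0.614, 0.615, -0.35, 0.35]
wrist_force: [1.1, -0.2, -0.5]
opening: 0.703
```

apply_moves:
  plan: "-0.09 0.12 0.68 0 -0.42 0 0.7; -0.06 0.12 0.69 0 -0.42 0 0.7; -0.02 0.12 0.69 0 -0.42 0 0.7; 0.01 0.12 0.69 0 -0.42 0 0.7; 0.05 0.12 0.69 0 -0.42 0 0.7"

```text
time_s: 1.9
eef_pos: [0.4323, -0.3388, 0.1823]
eef_rot: [-0.654, 0.654, -0.27, 0.27]
wrist_force: [0.2, 0.3, -0.3]
opening: 0.7
```

```bash
python3 plan.py .431 -.340 .10 -45 0.7 5
```

```text
n 5 pos [ 0.4323 -0.3388  0.1823] yaw -44.9 d [-0.0013 -0.0012 -0.0823] turn [0.    0.002 0.   ]
-0.00 0.33 -0.01 0.00 0.00 0.00 0.7; -0.00 0.33 -0.01 0.00 0.00 0.00 0.7; -0.00 0.33 -0.01 0.00 0.00 0.00 0.7; -0.00 0.33 -0.01 0.00 0.00 0.00 0.7; -0.00 0.33 -0.01 0.00 0.00 0.00 0.7
```

apply_moves:
  plan: "0 0.45 -0.01 0 0 0 0.7; 0 0.45 -0.01 0 0 0 0.7; 0 0.45 -0.01 0 0 0 0.7; 0 0.45 -0.01 0 0 0 0.7; 0 0.45 0 0 0 0 0.7"

```text
time_s: 2.4
eef_pos: [0.4299, -0.3412, 0.069]
eef_rot: [-0.653, 0.653, -0.27, 0.271]
wrist_force: [0.4, -0.3, -1.2]
opening: 0.704
```

```bash
python3 - <<'E'
from h import *
a=[]
for n,(x0,y0) in(("side",(220,250)),("top",(330,150))):
    im=ctrl.camera(n)[y0:y0+130,x0:x0+130,::-1]; a.append(cv2.resize(im,(390,390),interpolation=2))
cv2.imwrite("pics/g1.png",np.hstack(a))
E
python3 plan.py .431 -.340 .022 -45 0.7 5
```

```text
n 5 pos [ 0.4281 -0.3391  0.0667] yaw -45.0 d [ 0.0029 -0.0009 -0.0447] turn [-0.001  0.    -0.006]
0.01 0.18 0.01 -0.00 0.00 -0.01 0.7; 0.01 0.18 0.01 -0.00 0.00 -0.01 0.7; 0.01 0.18 0.01 -0.00 0.00 -0.01 0.7; 0.01 0.18 0.01 -0.00 0.00 -0.01 0.7; 0.01 0.18 0.01 -0.00 0.00 -0.01 0.7
```

View pics/g1.png

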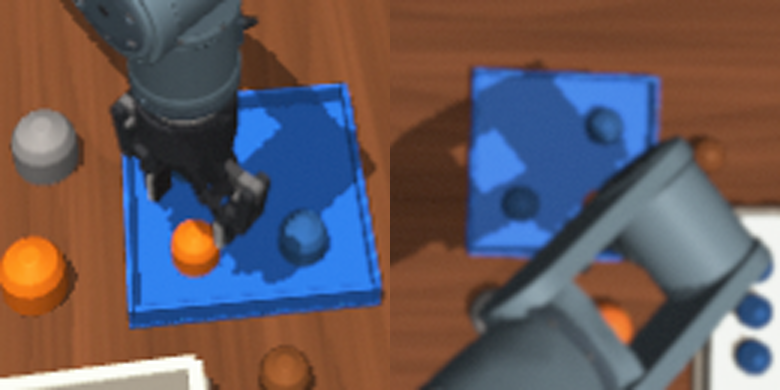

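In the side crop the fingertips straddle the orange part (part at about (195,245), tips at about (160,190) and (230,230)), and both blue parts are clear. I'll lower the gripper and grip.

apply_moves:
  plan: "0 0.18 0.01 0 0 0 0.7; 0 0.18 0.01 0 0 0 0.7; 0 0.18 0 0 0 0 0.7; 0 0.18 0 0 0 0 0.7; 0 0.18 0 0 0 0 0.7"

```text
time_s: 3.0
eef_pos: [0.4306, -0.3405, 0.0243]
eef_rot: [-0.653, 0.653, -0.27, 0.271]
wrist_force: [0.9, -0.5, -0.5]
opening: 0.699
```

apply_moves:
  plan: "0 0 0 0 0 0 0.3; 0 0 0 0 0 0 0.3; 0 0 0 0 0 0 0.3; 0 0 0 0 0 0 0.3; 0 0 0 0 0 0 0.3"

```text
time_s: 3.5
eef_pos: [0.4306, -0.3405, 0.025]
eef_rot: [-0.653, 0.653, -0.27, 0.271]
wrist_force: [0.2, 0.7, -0.3]
opening: 0.431
```

```bash
python3 - <<'E'
from h import *
o=ctrl.get_obs();print(o["opening"],o["eef_pos"],o["wrist_force"])
im=ctrl.camera("side")[270:370,230:350,::-1]
cv2.imwrite("pics/g2.png",cv2.resize(im,(720,600),interpolation=2))
E
```

```text
0.43102789346674314 [ 0.43061937 -0.34053241  0.02503975] [ 0.22241477  0.74771803 -0.273345  ]
```

View pics/g2.png

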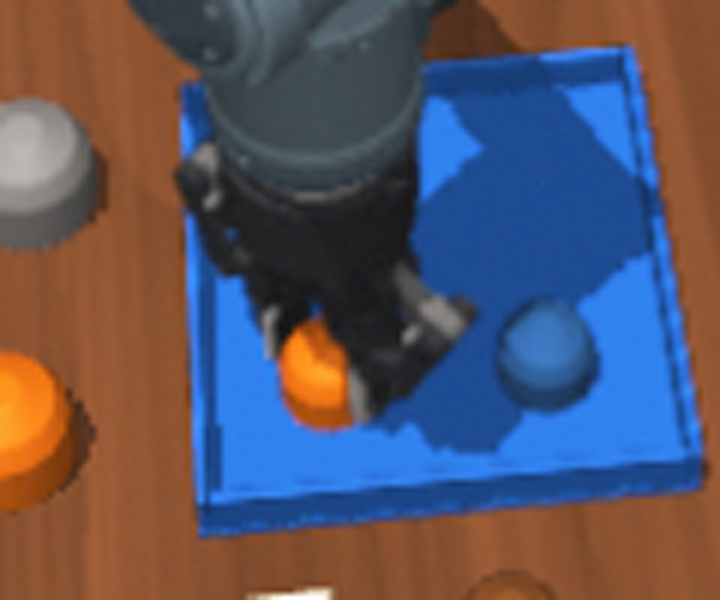

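The grip looks to be on the sides but fairly high. I'll reopen it, go 5 mm lower and grip again to be safe.

apply_moves:
  plan: "0 0 0 0 0 0 0.62; 0 0 0 0 0 0 0.62; 0 0.06 0 0 0 0 0.62; 0 0.06 0 0 0 0 0.62; 0 0 0 0 0 0 0.62"

```text
time_s: 4.05
eef_pos: [0.4302, -0.34, 0.0181]
eef_rot: [0.654, -0.653, 0.271, -0.27]
wrist_force: [0.2, 0.6, -0.2]
opening: 0.618
```

apply_moves:
  plan: "0 0 0 0 0 0 0.3; 0 0 0 0 0 0 0.3; 0 0 0 0 0 0 0.3; 0 0 0 0 0 0 0.3; 0 0 0 0 0 0 0.3"

```text
time_s: 4.55
eef_pos: [0.4306, -0.3406, 0.019]
eef_rot: [-0.653, 0.653, -0.27, 0.271]
wrist_force: [-0.7, 0.5, 2.9]
opening: 0.438
```

apply_moves:
  plan: "0 -0.1 0 0 0 0 0.3; 0 -0.2 0 0 0 0 0.3; 0 -0.4 0 0 0 0 0.3; 0 -0.6 0 0 0 0 0.3; 0 -0.6 0 0 0 0 0.3"

```text
time_s: 5.05
eef_pos: [0.4302, -0.34, 0.115]
eef_rot: [0.653, -0.653, 0.271, -0.27]
wrist_force: [0.6, -0.1, -1.1]
opening: 0.442
```

```bash
python3 - <<'E'
from h import *
o=ctrl.get_obs();print(o["opening"],o["eef_pos"],o["wrist_force"])
im=ctrl.camera("side")[250:370,220:364,::-1]
cv2.imwrite("pics/g3.png",cv2.resize(im,(720,600),interpolation=2))
E
python3 plan.py .464 .021 .115 -45 0.3 10
```

```text
0.4415174410532407 [ 0.43017568 -0.3400094   0.11497354] [ 0.61364056 -0.08770278 -1.14013799]
n 10 pos [ 0.4326 -0.3426  0.1206] yaw -45.0 d [ 0.0314  0.3636 -0.0056] turn [0.001 0.001 0.008]
-0.47 0.01 0.56 0.00 0.00 0.01 0.3; -0.47 0.01 0.56 0.00 0.00 0.01 0.3; -0.47 0.01 0.56 0.00 0.00 0.01 0.3; -0.47 0.01 0.56 0.00 0.00 0.01 0.3; -0.47 0.01 0.56 0.00 0.00 0.01 0.3; -0.47 0.01 0.56 0.00 0.00 0.01 0.3; -0.47 0.01 0.56 0.00 0.00 0.01 0.3; -0.47 0.01 0.56 0.00 0.00 0.01 0.3; -0.47 0.01 0.56 0.00 0.00 0.01 0.3; -0.47 0.01 0.56 0.00 0.00 0.01 0.3
```

View pics/g3.png

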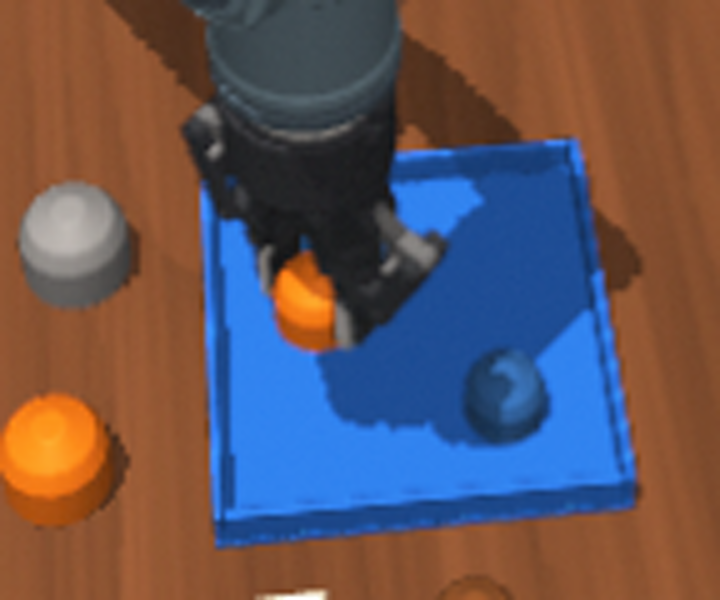

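The part is held upright and clear of the tray. Next I'll carry it to the pad.

apply_moves:
  plan: "-0.3 0 0.36 0 0 0 0.3; -0.5 0 0.6 0 0 0 0.3; -0.55 0 0.66 0 0 0 0.3; -0.6 0 0.72 0 0 0 0.3; -0.6 0 0.72 0 0 0 0.3"

```text
time_s: 5.6
eef_pos: [0.4484, -0.1406, 0.1144]
eef_rot: [0.653, -0.653, 0.27, -0.271]
wrist_force: [0.9, -0.9, 0.3]
opening: 0.434
```

apply_moves:
  plan: "-0.6 0 0.72 0 0 0 0.3; -0.6 0 0.72 0 0 0 0.3; -0.5 0 0.6 0 0 0 0.3; -0.3 0 0.36 0 0 0 0.3; 0 0 0 0 0 0 0.3"

```text
time_s: 6.1
eef_pos: [0.4624, 0.0162, 0.1142]
eef_rot: [0.654, -0.654, 0.269, -0.269]
wrist_force: [0.0, -0.4, -0.9]
opening: 0.435
```

```bash
python3 plan.py .464 .021 .04 -45 0.3 5
```

```text
n 5 pos [0.4624 0.0162 0.1142] yaw -44.8 d [ 0.0016  0.0048 -0.0742] turn [-0.001  0.004 -0.   ]
-0.01 0.30 0.02 -0.00 0.01 -0.00 0.3; -0.01 0.30 0.02 -0.00 0.01 -0.00 0.3; -0.01 0.30 0.02 -0.00 0.01 -0.00 0.3; -0.01 0.30 0.02 -0.00 0.01 -0.00 0.3; -0.01 0.30 0.02 -0.00 0.01 -0.00 0.3
```

apply_moves:
  plan: "-0.01 0.3 0.02 0 0 0 0.3; -0.01 0.3 0.02 0 0 0 0.3; -0.01 0.3 0.02 0 0 0 0.3; -0.01 0.3 0.02 0 0 0 0.3; -0.01 0.3 0.02 0 0 0 0.3"

```text
time_s: 6.6
eef_pos: [0.4646, 0.0179, 0.0386]
eef_rot: [-0.653, 0.653, -0.27, 0.271]
wrist_force: [-0.3, -0.3, -0.8]
opening: 0.435
```

```bash
python3 plan.py .464 .021 .0265 -45 0.3 5;python3 - <<'E'
from h import *
a=[]
for n,(x0,y0) in(("side",(235,170)),("top",(235,150))):
    im=ctrl.camera(n)[y0:y0+100,x0:x0+100,::-1]; a.append(cv2.resize(im,(390,390),interpolation=2))
cv2.imwrite("pics/p1.png",np.hstack(a))
E
python3 plan.py .464 .021 .0265 -45 0.3 5
```

```text
n 5 pos [0.4646 0.0179 0.0386] yaw -45.0 d [-0.0006  0.0031 -0.0121] turn [-0.    -0.     0.001]
-0.01 0.05 0.01 -0.00 -0.00 0.00 0.3; -0.01 0.05 0.01 -0.00 -0.00 0.00 0.3; -0.01 0.05 0.01 -0.00 -0.00 0.00 0.3; -0.01 0.05 0.01 -0.00 -0.00 0.00 0.3; -0.01 0.05 0.01 -0.00 -0.00 0.00 0.3
n 5 pos [0.4628 0.0184 0.0374] yaw -45.0 d [ 0.0012  0.0026 -0.0109] turn [ 0.002 -0.    -0.003]
-0.00 0.04 0.01 0.00 -0.00 -0.00 0.3; -0.00 0.04 0.01 0.00 -0.00 -0.00 0.3; -0.00 0.04 0.01 0.00 -0.00 -0.00 0.3; -0.00 0.04 0.01 0.00 -0.00 -0.00 0.3; -0.00 0.04 0.01 0.00 -0.00 -0.00 0.3
```

View pics/p1.png

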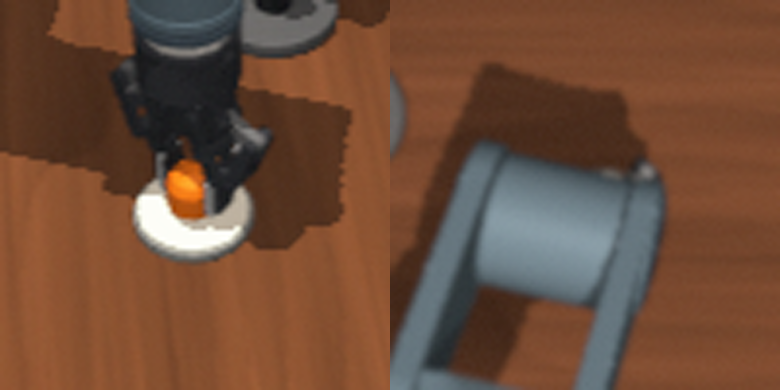

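The side view shows the part held upright just above the pad, at about (187,190) in the crop. I'll nudge it about 2.5 mm in +y and set it down.

apply_moves:
  plan: "-0.02 0.06 0.02 0 0 0 0.3; -0.02 0.06 0.02 0 0 0 0.3; 0 0.06 0 0 0 0 0.3; 0 0.04 0 0 0 0 0.3; 0 0 0 0 0 0 0.3"

```text
time_s: 7.2
eef_pos: [0.4642, 0.0217, 0.0278]
eef_rot: [-0.653, 0.653, -0.27, 0.27]
wrist_force: [-0.4, -0.3, -0.9]
opening: 0.436
```

```bash
python3 plan.py .464 .021 .0255 -45 0.3 5|head -1;python3 - <<'E'
from h import *
a=[]
for n,(x0,y0) in(("side",(255,190)),):
    im=ctrl.camera(n)[y0:y0+60,x0:x0+60,::-1]; a.append(cv2.resize(im,(590,590),interpolation=2))
cv2.imwrite("pics/p2.png",np.hstack(a))
E
python3 plan.py .464 .021 .0255 -45 0.3 5|head -1
```

```text
n 5 pos [0.4642 0.0217 0.0278] yaw -45.0 d [-0.0002 -0.0007 -0.0023] turn [ 0.     0.001 -0.   ]
n 5 pos [0.4643 0.0217 0.0278] yaw -45.0 d [-0.0003 -0.0007 -0.0023] turn [ 0.     0.001 -0.   ]
```

View pics/p2.png

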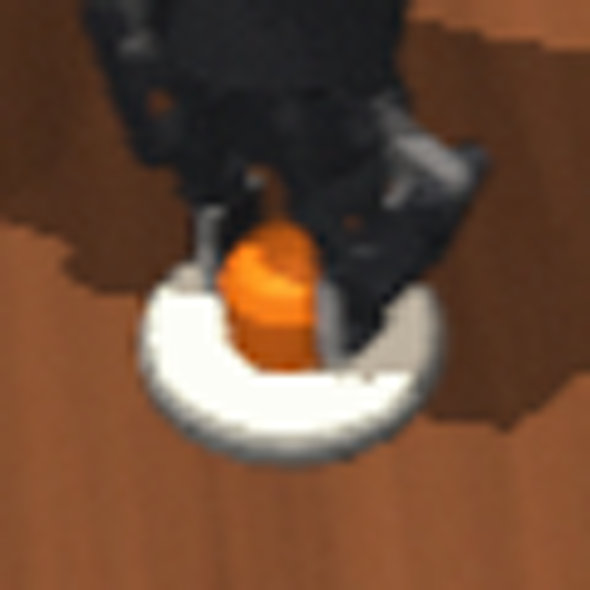

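apply_moves:
  plan: "0 0.02 0 0 0 0 0.3; 0 0.02 0 0 0 0 0.3; 0 0 0 0 0 0 0.3; 0 0 0 0 0 0 0.3; 0 0 0 0 0 0 0.3"

```text
time_s: 7.75
eef_pos: [0.4644, 0.0217, 0.026]
eef_rot: [0.653, -0.653, 0.27, -0.271]
wrist_force: [0.0, -0.1, 3.8]
opening: 0.438
```

Contact is felt at 3.8 N. Now I'll release and rise.

apply_moves:
  plan: "0 0 0 0 0 0 0.5; 0 0 0 0 0 0 0.6; 0 0 0 0 0 0 0.65; 0 0 0 0 0 0 0.65; 0 0 0 0 0 0 0.65"

```text
time_s: 8.25
eef_pos: [0.4643, 0.0217, 0.0257]
eef_rot: [-0.653, 0.653, -0.27, 0.27]
wrist_force: [0.0, -0.4, 0.0]
opening: 0.652
```

apply_moves:
  plan: "0 -0.3 0 0 0 0 0.65; 0 -0.8 0 0 0 0 0.65; 0 -1 0 0 0 0 0.65; 0 -1 0 0 0 0 0.65; 0 -1 0 0 0 0 0.65"

```text
time_s: 8.75
eef_pos: [0.4638, 0.0218, 0.2327]
eef_rot: [0.653, -0.653, 0.271, -0.27]
wrist_force: [1.3, -0.7, -0.2]
opening: 0.646
```

```bash
python3 - <<'E'
from h import *
o=ctrl.get_obs();print(o["eef_pos"],o["q"])
a=[];ims={}
for n,(x0,y0) in(("side",(255,190)),("top",(259,177))):
    ims[n]=ctrl.camera(n); im=ims[n][y0:y0+60,x0:x0+60,::-1]; a.append(cv2.resize(im,(390,390),interpolation=2))
    print(n,blobs(ims[n],(8,180,100),(18,255,255))[0])
cv2.imwrite("pics/p3.png",np.hstack(a))
E
```

```text
[0.46376418 0.02178112 0.23272128] [-2.09634142e-01 -6.45689680e-02  1.88522751e+00  4.87644404e-05
  1.32102679e+00  5.75388327e-01]
side [(array([284. , 220.1]), [278, 212, 13, 16, 155]), (array([230.4, 341.5]), [219, 328, 23, 28, 509]), (array([314.5, 373.7]), [307, 366, 16, 16, 141])]
top [(array([402.1, 259.2]), [393, 251, 18, 17, 231])]
```

View pics/p3.png

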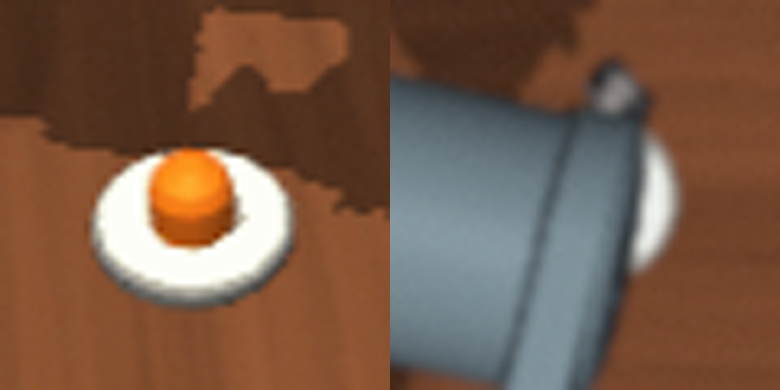

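The part stands upright and looks centred on the pad in the side view, at (190,200) in the crop. Now the knob: I'll rise, turn the jaws to lie along the tilt axis, and come in from above.

```bash
python3 plan.py .606 .2172 .35 59 0.65 20
```

```text
n 20 pos [0.4685 0.0209 0.2385] yaw -45.0 d [0.1375 0.1963 0.1115] turn [ 0.005 -1.814  0.015]
-0.04 -0.11 0.24 0.00 -0.76 0.01 0.65; -0.02 -0.11 0.24 0.00 -0.76 0.01 0.65; 0.00 -0.11 0.24 0.00 -0.76 0.01 0.65; 0.02 -0.11 0.24 0.00 -0.76 0.01 0.65; 0.05 -0.11 0.24 0.00 -0.76 0.01 0.65; 0.07 -0.11 0.23 0.00 -0.76 0.01 0.65; 0.09 -0.11 0.22 0.00 -0.76 0.01 0.65; 0.11 -0.11 0.21 0.00 -0.76 0.01 0.65; 0.13 -0.11 0.20 0.00 -0.76 0.01 0.65; 0.14 -0.11 0.19 0.00 -0.76 0.01 0.65; 0.16 -0.11 0.18 0.00 -0.76 0.01 0.65; 0.18 -0.11 0.16 0.00 -0.76 0.01 0.65; 0.19 -0.11 0.15 0.00 -0.76 0.01 0.65; 0.20 -0.11 0.13 0.00 -0.76 0.01 0.65; 0.21 -0.11 0.11 0.00 -0.76 0.01 0.65; 0.22 -0.11 0.09 0.00 -0.76 0.01 0.65; 0.23 -0.11 0.07 0.00 -0.76 0.01 0.65; 0.24 -0.11 0.05 0.00 -0.76 0.01 0.65; 0.24 -0.11 0.03 0.00 -0.76 0.01 0.65; 0.24 -0.11 0.00 0.00 -0.76 0.01 0.65
```

apply_moves:
  plan: "0 -0.5 0 0 -0.76 0 0.65; 0 -0.5 0 0 -0.76 0 0.65; 0 -0.5 0 0 -0.76 0 0.65; 0 -0.5 0 0 -0.76 0 0.65; 0 -0.5 0 0 -0.76 0 0.65"

```text
time_s: 9.35
eef_pos: [0.4641, 0.0217, 0.3562]
eef_rot: [0.698, -0.698, 0.115, -0.114]
wrist_force: [0.5, 0.1, 0.5]
opening: 0.652
```

```bash
python3 plan.py .606 .2172 .36 59 0.65 15
```

```text
n 15 pos [0.4641 0.0217 0.3562] yaw -18.6 d [0.1419 0.1955 0.0038] turn [-0.000e+00 -1.355e+00 -1.000e-03]
0.10 -0.01 0.31 -0.00 -0.75 -0.00 0.65; 0.12 -0.01 0.30 -0.00 -0.75 -0.00 0.65; 0.15 -0.01 0.29 -0.00 -0.75 -0.00 0.65; 0.17 -0.01 0.27 -0.00 -0.75 -0.00 0.65; 0.20 -0.01 0.25 -0.00 -0.75 -0.00 0.65; 0.22 -0.01 0.23 -0.00 -0.75 -0.00 0.65; 0.24 -0.01 0.21 -0.00 -0.75 -0.00 0.65; 0.26 -0.01 0.19 -0.00 -0.75 -0.00 0.65; 0.28 -0.01 0.17 -0.00 -0.75 -0.00 0.65; 0.29 -0.01 0.14 -0.00 -0.75 -0.00 0.65; 0.30 -0.01 0.11 -0.00 -0.75 -0.00 0.65; 0.31 -0.01 0.09 -0.00 -0.75 -0.00 0.65; 0.32 -0.01 0.06 -0.00 -0.75 -0.00 0.65; 0.32 -0.01 0.03 -0.00 -0.75 -0.00 0.65; 0.32 -0.01 0.00 -0.00 -0.75 -0.00 0.65
```

apply_moves:
  plan: "0.1 -0.01 0.31 0 -0.75 0 0.65; 0.12 -0.01 0.3 0 -0.75 0 0.65; 0.15 -0.01 0.29 0 -0.75 0 0.65; 0.17 -0.01 0.27 0 -0.75 0 0.65; 0.2 -0.01 0.25 0 -0.75 0 0.65"

```text
time_s: 9.85
eef_pos: [0.5121, 0.0875, 0.3575]
eef_rot: [0.706, -0.706, -0.044, 0.044]
wrist_force: [0.0, 0.0, -0.4]
opening: 0.653
```

apply_moves:
  plan: "0.22 -0.01 0.23 0 -0.75 0 0.65; 0.24 -0.01 0.21 0 -0.75 0 0.65; 0.26 -0.01 0.19 0 -0.75 0 0.65; 0.28 -0.01 0.17 0 -0.75 0 0.65; 0.29 -0.01 0.14 0 -0.75 0 0.65"

```text
time_s: 10.35
eef_pos: [0.5601, 0.152, 0.3599]
eef_rot: [0.678, -0.678, -0.2, 0.201]
wrist_force: [0.3, 0.0, -0.1]
opening: 0.647
```

apply_moves:
  plan: "0.3 -0.01 0.11 0 -0.75 0 0.65; 0.31 -0.01 0.09 0 -0.75 0 0.65; 0.32 -0.01 0.06 0 -0.75 0 0.65; 0.32 -0.01 0.03 0 -0.75 0 0.65; 0.32 -0.01 0 0 -0.75 0 0.65"

```text
time_s: 10.85
eef_pos: [0.608, 0.2166, 0.3622]
eef_rot: [0.616, -0.616, -0.346, 0.347]
wrist_force: [0.6, 0.3, 0.0]
opening: 0.65
```

```bash
python3 - <<'E'
from h import *
a=[]
for n,(x0,y0) in(("side",(265,60)),("top",(160,105))):
    im=ctrl.camera(n)[y0:y0+100,x0:x0+100,::-1]; a.append(cv2.resize(im,(390,390),interpolation=2))
cv2.imwrite("pics/k1.png",np.hstack(a))
E
python3 plan.py .606 .2172 .265 59 0.65 5
```

```text
n 5 pos [0.6081 0.2173 0.3619] yaw 58.6 d [-0.0021 -0.0001 -0.0969] turn [-0.001 -0.006 -0.001]
-0.00 0.39 0.01 -0.00 -0.01 -0.00 0.65; -0.00 0.39 0.01 -0.00 -0.01 -0.00 0.65; -0.00 0.39 0.01 -0.00 -0.01 -0.00 0.65; -0.00 0.39 0.01 -0.00 -0.01 -0.00 0.65; -0.00 0.39 0.01 -0.00 -0.01 -0.00 0.65
```

View pics/k1.png

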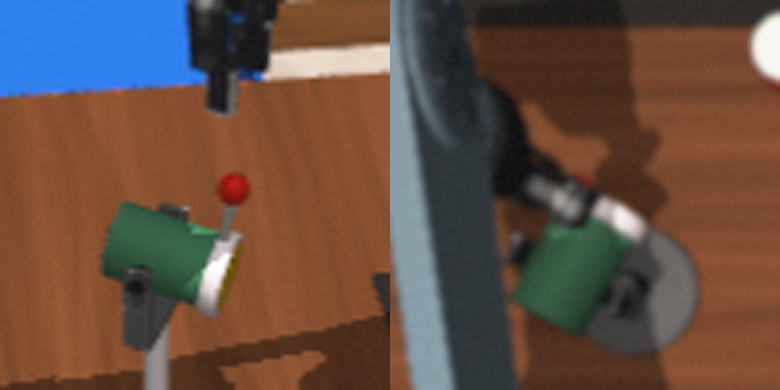

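```bash
python3 - <<'E'
from h import *
for z in(.276,.351):
  for n,(x0,y0) in(("side",(265,60)),("top",(160,105))): print(z,n,(proj(n,[.606,.2172,z])[0]-[x0,y0])*3.9)
  d=np.array([.515,.857,0])*.03
  print((proj("side",[np.array([.606,.2172,z])+d,np.array([.606,.2172,z])-d])-[265,60])*3.9)
E
```

```text
0.276 side [233.22616589 184.96782412]
0.276 top [183.91661674 190.01224754]
[[248.45096846 163.83181255]
 [217.59570524 206.66134904]]
0.351 side [236.06903339  96.31799202]
0.351 top [149.40455677 176.42417625]
[[251.83508225  75.55309415]
 [219.86812541 117.64846599]]
```

The near fingertip at (222,108) matches its projection of (220,118), so the jaws are aligned over the knob. Descending now.

apply_moves:
  plan: "0 0.39 0.01 0 0 0 0.65; 0 0.39 0.01 0 0 0 0.65; 0 0.39 0.01 0 0 0 0.65; 0 0.39 0.01 0 0 0 0.65; 0 0.39 0 0 0 0 0.65"

```text
time_s: 11.45
eef_pos: [0.6054, 0.2165, 0.2645]
eef_rot: [0.617, -0.617, -0.344, 0.345]
wrist_force: [0.6, -0.0, -0.5]
opening: 0.646
```

```bash
python3 - <<'E'
from h import *
a=[]
for n,(x0,y0) in(("side",(285,70)),("top",(160,105))):
    im=ctrl.camera(n)[y0:y0+70,x0:x0+70,::-1]; a.append(cv2.resize(im,(390,390),interpolation=2))
cv2.imwrite("pics/k2.png",np.hstack(a))
E
python3 plan.py .606 .2172 .265 59 0.65 5
```

```text
n 5 pos [0.6038 0.2162 0.2618] yaw 58.4 d [0.0022 0.001  0.0032] turn [-0.005 -0.011 -0.005]
0.01 -0.01 -0.01 -0.01 -0.02 -0.01 0.65; 0.01 -0.01 -0.01 -0.01 -0.02 -0.01 0.65; 0.01 -0.01 -0.01 -0.01 -0.02 -0.01 0.65; 0.01 -0.01 -0.01 -0.01 -0.02 -0.01 0.65; 0.01 -0.01 -0.01 -0.01 -0.02 -0.01 0.65
```

View pics/k2.png

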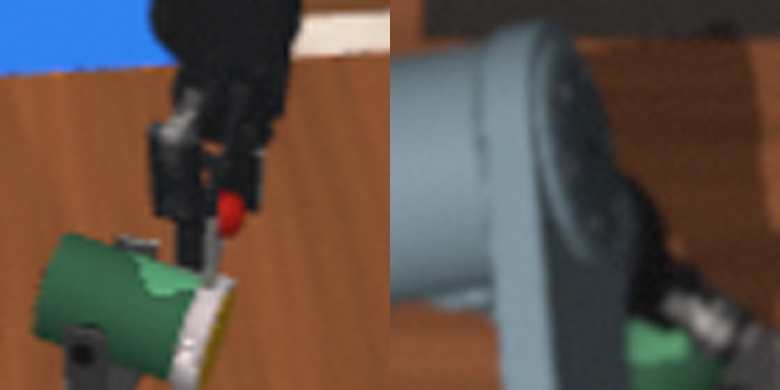

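The ball at (230,213) sits between the two fingers. Closing on it.

apply_moves:
  plan: "0 0 0 0 0 0 0.4; 0 0 0 0 0 0 0.15; 0 0 0 0 0 0 0.1; 0 0 0 0 0 0 0.1; 0 0 0 0 0 0 0.1"

```text
time_s: 12.05
eef_pos: [0.607, 0.217, 0.2674]
eef_rot: [-0.616, 0.618, 0.346, -0.344]
wrist_force: [2.0, -1.2, 5.0]
opening: 0.246
```

```bash
python3 - <<'E'
from h import *
o=ctrl.get_obs();print(o["opening"],o["eef_pos"],o["wrist_force"])
im=ctrl.camera("side")[70:140,285:355,::-1]
cv2.imwrite("pics/k3.png",cv2.resize(im,(390,390),interpolation=2))
E
```

```text
0.24566720054939703 [0.60701335 0.21700383 0.2674193 ] [ 1.96021647 -1.1984979   4.99533394]
```

View pics/k3.png

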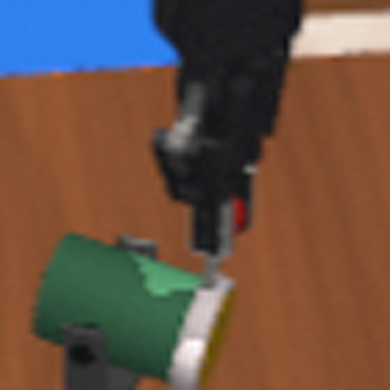

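The knob is gripped (opening 0.246, about 24 mm with the earlier offset). Next I'll plan the arc.

```bash
cat > arc.py <<'E'
import sys
from plan import *
P=np.array([.552,.2505,.2]);N=15
az0,t0=-.5525,.136;az1,t1=-1.938,.606
K0=np.array([.606,.2172,.276])
def knob(az,t):
    r=.05*np.cos(t)+.08*np.sin(t);return P+[r*np.cos(az),r*np.sin(az),.08*np.cos(t)-.05*np.sin(t)]
def wp(i):
    s=i/N;az=az0+(az1-az0)*s;t=t0+(t1-t0)*s
    return knob(az,t)+(K0-knob(az0,t0))*(1-s)-[0,0,.0087],az+np.pi/2
if __name__=="__main__":
    i0,i1=int(sys.argv[1]),int(sys.argv[2])
    o,p,Q=st();print(p.round(4),o["wrist_force"].round(1),"err vs wp",(p-wp(i0)[0]).round(4));rows=[]
    for i in range(i0+1,i1+1):
        q,y=wp(i);T=down(y);v=Q.inv().apply(q-p)/.05;w=(Q.inv()*T).as_rotvec()/.12
        rows.append(" ".join(f"{a:.2f}" for a in[*v,*w])+" 0.1");p,Q=q,T
    print("; ".join(rows))
E
python3 arc.py 0 5; python3 -c "
from arc import *
print(wp(0),wp(15))"
```

```text
[0.6071 0.217  0.2674] [ 2.4 -1.1  4.5] err vs wp [ 0.0011 -0.0002  0.0001]
-0.12 0.04 -0.01 0.02 0.79 0.02 0.1; -0.12 0.04 -0.03 0.00 0.77 0.00 0.1; -0.12 0.05 -0.03 0.00 0.77 0.00 0.1; -0.13 0.05 -0.03 0.00 0.77 0.00 0.1; -0.13 0.05 -0.03 0.00 0.77 0.00 0.1
(array([0.606 , 0.2172, 0.2673]), 1.0182963267948966) (array([0.52088724, 0.16961403, 0.22857542]), -0.3672036732051034)
```

apply_moves:
  plan: "-0.12 0.04 -0.01 0 0.78 0 0.1; -0.12 0.04 -0.03 0 0.77 0 0.1; -0.12 0.05 -0.03 0 0.77 0 0.1; -0.13 0.05 -0.03 0 0.77 0 0.1; -0.13 0.05 -0.03 0 0.77 0 0.1"

```text
time_s: 12.6
eef_pos: [0.5937, 0.1886, 0.2586]
eef_rot: [-0.679, 0.682, 0.197, -0.189]
wrist_force: [6.9, -7.1, 14.9]
opening: 0.243
```

```bash
python3 arc.py 5 10; python3 -c "
from h import *
im=ctrl.camera('side')[60:160,265:365,::-1]
cv2.imwrite('pics/k4.png',cv2.resize(im,(390,390),interpolation=2))"
```

```text
[0.5937 0.1886 0.2586] [ 6.9 -7.1 14.9] err vs wp [ 0.0025 -0.0006  0.0028]
-0.17 0.10 0.01 0.05 0.74 0.08 0.1; -0.14 0.05 -0.03 0.00 0.77 0.00 0.1; -0.14 0.05 -0.03 0.00 0.77 0.00 0.1; -0.15 0.05 -0.02 0.00 0.77 0.00 0.1; -0.15 0.05 -0.02 0.00 0.77 0.00 0.1
```

View pics/k4.png

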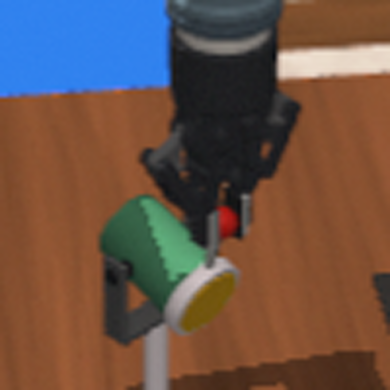

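The head is following the arc, with the lens at (205,300) now turning toward the camera. Forces are moderate, so I'll continue.

apply_moves:
  plan: "-0.16 0.06 0 0 0.77 0 0.1; -0.14 0.05 -0.02 0 0.77 0 0.1; -0.14 0.05 -0.02 0 0.77 0 0.1; -0.15 0.05 -0.02 0 0.77 0 0.1; -0.15 0.05 -0.02 0 0.77 0 0.1"

```text
time_s: 13.15
eef_pos: [0.5602, 0.1698, 0.2451]
eef_rot: [-0.705, 0.708, 0.035, -0.029]
wrist_force: [5.3, -8.0, 11.1]
opening: 0.247
```

```bash
python3 arc.py 10 15; python3 -c "
from h import *
im=ctrl.camera('side')[60:160,265:365,::-1]
cv2.imwrite('pics/k5.png',cv2.resize(im,(390,390),interpolation=2))"
```

```text
[0.5602 0.1698 0.2451] [ 5.3 -8.  11.1] err vs wp [-0.0002 -0.0007  0.0023]
-0.15 0.10 -0.01 0.04 0.73 0.07 0.1; -0.16 0.06 -0.02 0.00 0.77 0.00 0.1; -0.16 0.06 -0.02 0.00 0.77 0.00 0.1; -0.16 0.06 -0.02 0.00 0.77 0.00 0.1; -0.16 0.06 -0.02 0.00 0.77 0.00 0.1
```

View pics/k5.png

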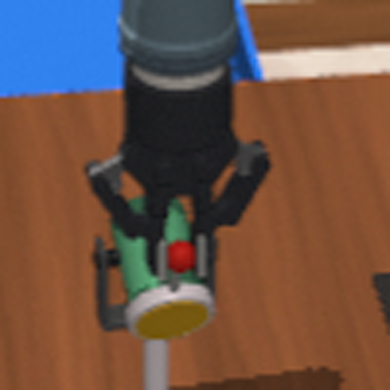

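apply_moves:
  plan: "-0.15 0.08 -0.01 0 0.77 0 0.1; -0.16 0.06 -0.02 0 0.77 0 0.1; -0.16 0.06 -0.02 0 0.77 0 0.1; -0.16 0.06 -0.02 0 0.77 0 0.1; -0.16 0.06 -0.02 0 0.77 0 0.1"

```text
time_s: 13.7
eef_pos: [0.5187, 0.1715, 0.2265]
eef_rot: [0.695, -0.695, 0.129, -0.132]
wrist_force: [4.2, -0.1, 3.2]
opening: 0.239
```

apply_moves:
  plan: "0 0 0 0 0 0 0.1; 0 0 0 0 0 0 0.1; 0 0 0 0 0 0 0.1; 0 0 0 0 0 0 0.1; 0 0 0 0 0 0 0.1"

```text
time_s: 14.2
eef_pos: [0.5174, 0.172, 0.2251]
eef_rot: [-0.695, 0.695, -0.129, 0.128]
wrist_force: [-3.2, 0.2, 4.0]
opening: 0.242
```

```bash
python3 arc.py 15 15; python3 -c "
from h import *
a=[]
for n,(x0,y0) in(('side',(255,70)),('top',(190,120))):
  im=ctrl.camera(n)[y0:y0+110,x0:x0+110]
  cv2.imwrite(f'pics/k6{n}.png',im[:,:,::-1]);a.append(cv2.resize(im[:,:,::-1],(390,390),interpolation=2))
cv2.imwrite('pics/k6.png',np.hstack(a))"
```

```text
[0.5174 0.172  0.2251] [-3.2  0.2  4. ] err vs wp [-0.0035  0.0024 -0.0035]
```

View pics/k6.png

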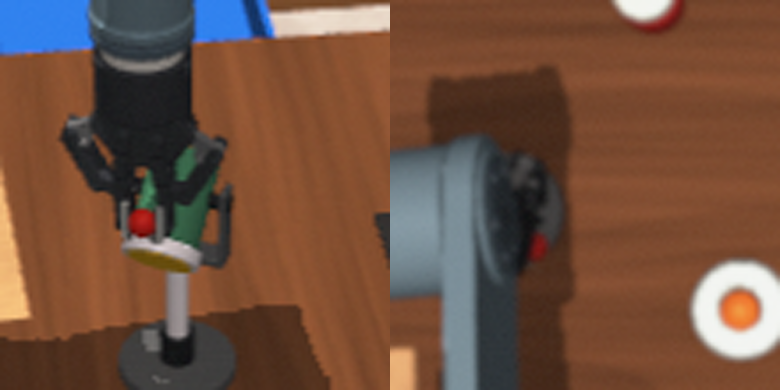

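The beam now points at the pad side, with a slight overshoot of about 3 mm at the knob. I'll release, retreat out of view and measure.

apply_moves:
  plan: "0 0 0 0 0 0 0.35; 0 0 0 0 0 0 0.5; 0 0 0 0 0 0 0.5; 0 0 0 0 0 0 0.5; 0 -0.3 0 0 0 0 0.5"

```text
time_s: 14.8
eef_pos: [0.5162, 0.1717, 0.2385]
eef_rot: [-0.695, 0.696, -0.13, 0.127]
wrist_force: [0.3, -0.6, -0.4]
opening: 0.503
```

apply_moves:
  plan: "0 -0.6 0 0 0 0 0.5; 0 -0.9 0 0 0 0 0.5; 0 -0.9 0 0 0 0 0.5; 0.6 -0.3 -0.5 0 0 0 0.5; 0.8 0 -0.5 0 0 0 0.5"

```text
time_s: 15.3
eef_pos: [0.5663, 0.1008, 0.3819]
eef_rot: [0.696, -0.695, 0.124, -0.131]
wrist_force: [0.3, 0.5, 0.7]
opening: 0.5
```

apply_moves:
  plan: "0.8 0 -0.5 0 0 0 0.5; 0.8 0 -0.5 0 0 0 0.5; 0.8 0 -0.5 0 0 0 0.5; 0 0 0 0 0 0 0.5; 0 0 0 0 0 0 0.5"

```text
time_s: 15.8
eef_pos: [0.6505, -0.014, 0.3755]
eef_rot: [0.695, -0.695, 0.13, -0.129]
wrist_force: [-0.1, 0.3, 0.1]
opening: 0.501
```

```bash
cat > snap.py <<'E'
from fit import *
import sys
t=sys.argv[1];print(ctrl.get_obs()["eef_pos"])
ims={n:ctrl.camera(n) for n in C}
for n in C: cv2.imwrite(f"pics/{t}_{n}.png",ims[n][:,:,::-1])
a=ims["side"][80:240,240:400,::-1];b=ims["top"][130:240,190:300,::-1]
cv2.imwrite(f"pics/{t}.png",np.hstack([cv2.resize(a,(400,400),interpolation=2),cv2.resize(b,(400,400),interpolation=2)]))
for n in C:
  for nm,lo,hi in(("or",(5,150,90),(20,255,255)),("red",(0,200,110),(5,255,255)),("green",(55,80,30),(85,255,255)),("yel",(20,120,60),(32,255,255))):print(n,nm,[(q[0].tolist(),q[1]) for q in blobs(ims[n],lo,hi,10)[0] if q[0][1]<300])
E
python3 snap.py s1
```

```text
[ 0.65054387 -0.01398756  0.37547456]
side or [([529.5, 141.3], [381, 51, 259, 233, 4162]), ([337.4, 65.9], [329, 61, 17, 12, 179]), ([243.2, 71.5], [239, 66, 8, 12, 62]), ([382.4, 86.6], [378, 78, 12, 17, 123]), ([297.3, 127.9], [151, 80, 223, 110, 8951]), ([80.7, 108.3], [72, 95, 17, 29, 279]), ([344.0, 100.5], [341, 94, 8, 13, 56]), ([388.4, 117.7], [372, 95, 32, 34, 482]), ([375.9, 104.8], [373, 99, 7, 12, 61]), ([314.0, 133.5], [312, 129, 4, 9, 25]), ([133.5, 172.1], [119, 132, 33, 73, 942]), ([468.2, 274.9], [453, 240, 32, 72, 88])]
side red [([294.7, 132.1], [292, 129, 7, 7, 41]), ([372.0, 195.2], [364, 186, 19, 17, 207])]
side green [([305.1, 123.4], [295, 111, 21, 29, 434])]
side yel [([299.5, 143.3], [291, 141, 17, 6, 53])]
top or [([127.2, 176.2], [69, 66, 155, 334, 22717]), ([406.8, 236.2], [268, 67, 264, 333, 51746]), ([260.7, 137.2], [250, 125, 23, 22, 318]), ([275.2, 172.1], [269, 154, 14, 34, 240]), ([290.6, 207.5], [288, 203, 6, 10, 41])]
top red []
top green [([202.5, 174.9], [191, 163, 23, 26, 401])]
top yel []
```

View pics/s1.png

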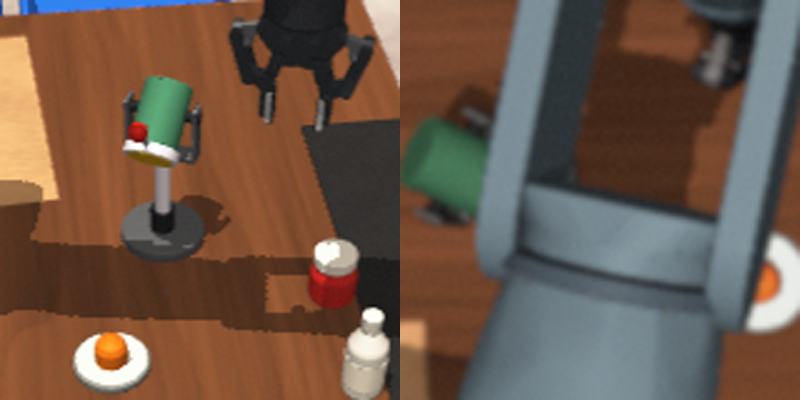

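The arm still hides the lamp in the top view, so I'll move it further out.

apply_moves:
  plan: "0 0 -0.6 0 0 0 0.5; 0 0 -0.9 0 0 0 0.5; 0 0 -0.9 0 0 0 0.5; 0 0 -0.9 0 0 0 0.5; 0 0 -0.9 0 0 0 0.5"

```text
time_s: 16.4
eef_pos: [0.5742, -0.2084, 0.3766]
eef_rot: [-0.695, 0.696, -0.127, 0.128]
wrist_force: [0.7, 0.8, 0.6]
opening: 0.497
```

apply_moves:
  plan: "0 0 -0.9 0 0 0 0.5; 0 0 -0.9 0 0 0 0.5; 0 0 -0.9 0 0 0 0.5; 0 0 -0.5 0 0 0 0.5; 0 0 0 0 0 0 0.5"

```text
time_s: 16.9
eef_pos: [0.5164, -0.36, 0.376]
eef_rot: [-0.695, 0.696, -0.13, 0.13]
wrist_force: [1.0, 0.5, 0.2]
opening: 0.497
```

```bash
python3 snap.py s2
```

```text
[ 0.51644224 -0.36000226  0.37597678]
side or [([523.7, 139.5], [356, 51, 284, 233, 4484]), ([205.4, 93.3], [196, 89, 22, 10, 183]), ([101.4, 106.9], [72, 93, 62, 32, 1394]), ([195.3, 195.9], [194, 193, 4, 7, 10]), ([306.1, 210.6], [303, 205, 8, 11, 45]), ([346.1, 217.1], [343, 212, 7, 11, 56]), ([233.6, 218.5], [233, 215, 2, 9, 15]), ([303.9, 227.9], [302, 225, 4, 7, 12]), ([468.4, 275.3], [453, 240, 32, 72, 87]), ([310.1, 273.0], [309, 268, 3, 11, 21])]
side red [([372.0, 195.3], [364, 186, 19, 17, 209])]
side green []
side yel [([296.7, 143.2], [291, 141, 14, 6, 24])]
top or [([241.6, 172.2], [69, 66, 462, 334, 47454]), ([351.7, 164.3], [334, 147, 35, 35, 636]), ([316.3, 256.0], [257, 192, 119, 119, 5701]), ([288.4, 207.1], [284, 202, 10, 11, 82]), ([457.1, 212.4], [442, 206, 34, 12, 308]), ([425.0, 229.6], [419, 212, 13, 38, 323])]
top red [([230.0, 189.2], [228, 186, 5, 7, 25])]
top green [([206.8, 176.3], [191, 163, 32, 27, 574])]
top yel []
```

View pics/s2.png

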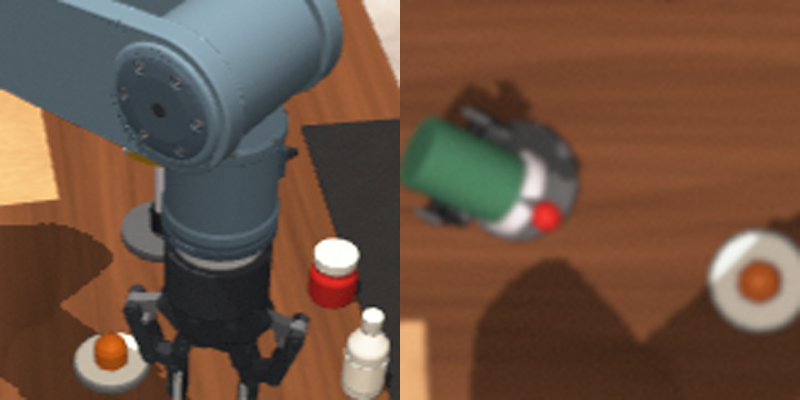

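I'll run one joint fit over both lamp states (side view from s1, top view from s2). It takes in the base, part and pad as well, and allows a small offset between the cameras.

```bash
cat > joint.py <<'E'
from lamp import *
ld=lambda f:cv2.imread(f"pics/{f}.png")[:,:,::-1].copy()
S0={"side":ld("side0"),"top":ld("top0")}
def big(im,lo,hi,roi,amin=10):
    x0,x1,y0,y1=roi;m=np.zeros_like(im);m[y0:y1,x0:x1]=im[y0:y1,x0:x1]
    b,_=blobs(m,lo,hi,amin);return max(b,key=lambda q:q[1][4])
GR=((55,70,25),(88,255,255));RD=((0,190,90),(6,255,255));OR=((5,170,90),(20,255,255))
def part(x,y,z0):
    a=np.linspace(0,2*np.pi,40)
    return np.array([[x+r/1e3*np.cos(t),y+r/1e3*np.sin(t),z0+z/1e3] for z,r in((0,20),(22,20),(27,18.7),(31,15.5),(34,10),(36,0)) for t in a])
def bb(P): return np.array([P[:,0].min(),P[:,0].max(),P[:,1].min(),P[:,1].max()])
def bs(s): return np.array([s[0]-.5,s[0]+s[2]-.5,s[1]-.5,s[1]+s[3]-.5])
def run(now,verbose=1):
    ims=[S0,now];ob=[]
    roi={"side":(270,345,90,185),"top":(185,250,140,205)}
    for im in ims: ob.append({n:(big(im[n],*GR,roi[n])[1],big(im[n],*RD,roi[n])) for n in C})
    po={n:big(now[n],*OR,r) for n,r in(("side",(270,300,205,240)),("top",(276,302,195,222)))}
    if verbose:
        for o in ob: print({n:(bs(v[0]).tolist(),v[1][0].tolist(),v[1][1][2:]) for n,v in o.items()})
        print({n:(v[0].tolist(),v[1]) for n,v in po.items()})
    # base outline points
    m=base_fit(S0);bp={}
    for n in C:
        k,l,s,c=cv2.connectedComponentsWithStats(m[n]);i=1+np.argmax(s[1:,4])
        ct=max(cv2.findContours((l==i).astype(np.uint8),0,1)[0],key=cv2.contourArea);p=cv2.convexHull(ct)[:,0].astype(float)
        bp[n]=p[(p[:,0]>226)|(p[:,1]>186)] if n=="top" else p[p[:,1]>168]
    a=np.linspace(0,2*np.pi,72)
    def f(v):
        bx,by,a0,t0,a1,t1,L,px,py,sx,sy,sz=v[:12];S={"side":np.array([sx,sy,sz]),"top":-np.array([sx,sy,sz])};r=[]
        for (az,t),o in zip(((a0,t0),(a1,t1)),ob):
            B,X,Y,Z=pose((bx,by,az,t));c=np.linspace(0,2*np.pi,60)[:,None]
            H=np.vstack([B+X*d+.030*(Y*np.cos(c)+Z*np.sin(c)) for d in(-.035,L)]);K=B+.05*X+.08*Z
            for n in C:
                r+=list((proj(n,K+S[n])[0]-o[n][1][0])*2)
                r+=list((bb(proj(n,H+S[n]))-bs(o[n][0]))*.7)
        for n in C:
            r+=list((bb(proj(n,part(px,py,.012)+S[n]))-bs(po[n][1]))*.7)
            Q=np.vstack([np.c_[bx+.055*np.cos(a),by+.055*np.sin(a),0*a+z] for z in(0,.012)])+S[n]
            H=cv2.convexHull(proj(n,Q).astype(np.float32))
            r+=[.5*cv2.pointPolygonTest(H,tuple(q),True) for q in bp[n]]
        return np.array(r+[sx/.0015,sy/.0015,sz/.0015])
    out=[]
    for a1,t1 in((-1.94,.6),(-2.05,.75),(-1.85,.5)):
        r=least_squares(f,[.552,.25,-.53,.15,a1,t1,.048,.464,.021,0,0,0],loss='soft_l1',x_scale=[.01,.01,.1,.1,.1,.1,.01,.01,.01,.01,.01,.01],diff_step=1e-4);out.append(r)
    r=min(out,key=lambda q:q.cost);v=r.x
    if verbose: print("cost",[q.cost.round(1) for q in out]);print(v.round(4));print(f(v)[:32].round(1))
    d=np.array([v[7]-v[0],v[8]-v[1]]);print("az,tilt now",v[4:6].round(3),"wanted",np.arctan2(d[1],d[0]).round(3),np.arctan2(.17,np.hypot(*d)).round(3))
    B,X,Y,Z=pose((v[0],v[1],v[4],v[5]));T=np.array([v[7],v[8],.03]);w=T-B;print("miss",w-(w@X)*X,np.linalg.norm(w-(w@X)*X),"knob",B+.05*X+.08*Z)
    return v
if __name__=="__main__":
    import sys
    run({"side":ld(sys.argv[1]+"_side"),"top":ld(sys.argv[2]+"_top")})
E
python3 joint.py s1 s2; python3 -c "
from h import *
print('knob tri now',tri([294.7,132.1],[230,189.2]))"
```

```text
{'side': ([291.5, 320.5, 111.5, 137.5], [324.5, 107.6], [8, 8, 54]), 'top': ([191.5, 220.5, 158.5, 189.5], [207.1, 152.9], [9, 7, 48])}
{'side': ([292.5, 316.5, 110.5, 139.5], [294.8, 132.4], [7, 8, 44]), 'top': ([190.5, 223.5, 162.5, 189.5], [230.1, 189.3], [7, 7, 36])}
{'side': ([284.0, 220.1], [278, 212, 13, 16, 159]), 'top': ([288.5, 207.0], [284, 203, 10, 9, 76])}
cost [np.float64(8.7), np.float64(8.7), np.float64(8.7)]
[ 5.5180e-01  2.4600e-01 -4.2790e-01  1.4760e-01 -2.0186e+00  6.6990e-01
  3.9200e-02  4.6310e-01  2.3800e-02 -7.0000e-04  1.5000e-03  5.0000e-04]
[ 0.6 -0.2 -0.8 -0.2 -0.5 -0.1 -0.1  0.4 -1.2  0.4 -0.2  1.2 -0.2  0.3
 -0.5  0.4 -0.9  0.  -0.2 -0.5 -1.2 -0.5 -1.2  0.6 -0.3  0.3  0.1  0.1
  0.2  0.2  0.5  0.4]
az,tilt now [-2.019  0.67 ] wanted -1.951 0.618
miss [ 0.01058442 -0.01540144  0.01174089] 0.02206995360347338 knob [0.51336507 0.16588208 0.23166429]
knob tri now (array([0.51289042, 0.16286959, 0.23717896]), array([ 0.24848107, -0.00483228, -0.02729894,  0.23773555]))
```

The fit is sub-pixel. The beam overshoots by +0.068 rad in swivel and −0.052 rad in tilt, which misses the part's middle by 22 mm. I'll regrip centred on the ball and correct it.

```bash
python3 plan.py .5134 .166 .33 -25.7 0.5 15
```

```text
n 15 pos [ 0.518  -0.3572  0.376 ] yaw -21.0 d [-0.0046  0.5232 -0.046 ] turn [-0.     0.083  0.001]
-0.26 0.06 0.65 -0.00 0.05 0.00 0.5; -0.26 0.06 0.65 -0.00 0.05 0.00 0.5; -0.26 0.06 0.65 -0.00 0.05 0.00 0.5; -0.27 0.06 0.64 -0.00 0.05 0.00 0.5; -0.27 0.06 0.64 -0.00 0.05 0.00 0.5; -0.27 0.06 0.64 -0.00 0.05 0.00 0.5; -0.28 0.06 0.64 -0.00 0.05 0.00 0.5; -0.28 0.06 0.64 -0.00 0.05 0.00 0.5; -0.28 0.06 0.64 -0.00 0.05 0.00 0.5; -0.29 0.06 0.64 -0.00 0.05 0.00 0.5; -0.29 0.06 0.63 -0.00 0.05 0.00 0.5; -0.29 0.06 0.63 -0.00 0.05 0.00 0.5; -0.30 0.06 0.63 -0.00 0.05 0.00 0.5; -0.30 0.06 0.63 -0.00 0.05 0.00 0.5; -0.30 0.06 0.63 -0.00 0.05 0.00 0.5
```

apply_moves:
  plan: "-0.26 0.04 0.65 0 0.05 0 0.5; -0.26 0.04 0.65 0 0.05 0 0.5; -0.26 0.04 0.65 0 0.05 0 0.5; -0.27 0.04 0.64 0 0.05 0 0.5; -0.27 0.04 0.64 0 0.05 0 0.5"

```text
time_s: 17.5
eef_pos: [0.5162, -0.1799, 0.3659]
eef_rot: [0.694, -0.693, 0.138, -0.139]
wrist_force: [1.3, -0.1, -0.2]
opening: 0.499
```

apply_moves:
  plan: "-0.27 0.06 0.64 0 0.05 0 0.5; -0.28 0.06 0.64 0 0.05 0 0.5; -0.28 0.06 0.64 0 0.05 0 0.5; -0.28 0.06 0.64 0 0.05 0 0.5; -0.29 0.06 0.64 0 0.05 0 0.5"

```text
time_s: 18.0
eef_pos: [0.5147, -0.0054, 0.3509]
eef_rot: [0.692, -0.691, 0.148, -0.149]
wrist_force: [0.6, -0.2, -0.6]
opening: 0.502
```

apply_moves:
  plan: "-0.29 0.06 0.63 0 0.05 0 0.5; -0.29 0.06 0.63 0 0.05 0 0.5; -0.3 0.06 0.63 0 0.05 0 0.5; -0.3 0.06 0.63 0 0.05 0 0.5; -0.3 0.06 0.63 0 0.05 0 0.5"

```text
time_s: 18.5
eef_pos: [0.5138, 0.1685, 0.336]
eef_rot: [0.689, -0.689, 0.158, -0.159]
wrist_force: [1.2, 0.3, -0.9]
opening: 0.502
```

```bash
python3 plan.py .5134 .166 .222 -25.7 0.5 5
```

```text
n 5 pos [0.5138 0.1685 0.336 ] yaw -26.0 d [-0.0004 -0.0025 -0.114 ] turn [-0.001 -0.005  0.001]
0.00 0.46 -0.01 -0.00 -0.01 0.00 0.5; 0.00 0.46 -0.01 -0.00 -0.01 0.00 0.5; 0.00 0.46 -0.01 -0.00 -0.01 0.00 0.5; 0.00 0.46 -0.01 -0.00 -0.01 0.00 0.5; 0.00 0.46 -0.01 -0.00 -0.01 0.00 0.5
```

apply_moves:
  plan: "0 0.46 -0.01 0 0 0 0.5; 0 0.46 -0.01 0 0 0 0.5; 0 0.46 -0.01 0 0 0 0.5; 0 0.46 -0.01 0 0 0 0.5; 0 0.44 0 0 0 0 0.5"

```text
time_s: 19.0
eef_pos: [0.513, 0.1653, 0.221]
eef_rot: [0.689, -0.689, 0.159, -0.159]
wrist_force: [0.6, 0.5, -0.1]
opening: 0.497
```

```bash
python3 plan.py .5134 .166 .222 -25.7 0.5 5; python3 -c "
from h import *
im=ctrl.camera('side')[80:160,260:340,::-1]
cv2.imwrite('pics/k7.png',cv2.resize(im,(400,400),interpolation=2))"; python3 plan.py .5134 .166 .222 -25.7 0.5 5|head -1
```

```text
n 5 pos [0.513  0.1653 0.221 ] yaw -25.9 d [0.0004 0.0007 0.001 ] turn [-0.001 -0.004  0.   ]
0.00 -0.00 0.00 -0.00 -0.01 0.00 0.5; 0.00 -0.00 0.00 -0.00 -0.01 0.00 0.5; 0.00 -0.00 0.00 -0.00 -0.01 0.00 0.5; 0.00 -0.00 0.00 -0.00 -0.01 0.00 0.5; 0.00 -0.00 0.00 -0.00 -0.01 0.00 0.5
n 5 pos [0.5109 0.165  0.217 ] yaw -26.0 d [0.0025 0.001  0.005 ] turn [ 0.002 -0.005 -0.005]
```

View pics/k7.png

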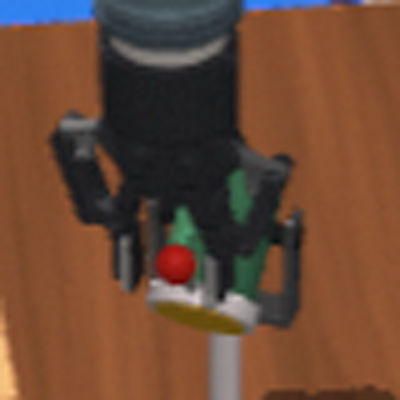

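The ball at (175,263) is between the fingers at about (127,260) and (210,280). I'll close, let it settle, then apply the correction.

apply_moves:
  plan: "0 0 0 0 0 0 0.3; 0 0 0 0 0 0 0.1; 0 0 0 0 0 0 0.1; 0 0 0 0 0 0 0.1; 0 0 0 0 0 0 0.1"

```text
time_s: 19.55
eef_pos: [0.5144, 0.164, 0.2222]
eef_rot: [0.69, -0.688, 0.159, -0.16]
wrist_force: [-1.5, 6.4, -0.6]
opening: 0.248
```

```bash
python3 plan.py .5134 .166 .222 -25.7 0.5 5|head -1
```

```text
n 5 pos [0.5144 0.164  0.2222] yaw -26.1 d [-0.001   0.002  -0.0002] turn [-0.002 -0.007  0.   ]
```

apply_moves:
  plan: "0.03 -0.02 0.01 0 -0.14 0 0.1; 0.03 -0.02 0.01 0 -0.14 0 0.1; 0.03 -0.03 0.01 0 -0.14 0 0.1; 0.02 -0.02 0.01 0 -0.14 0 0.1; 0 0 0 0 0 0 0.1"

```text
time_s: 20.05
eef_pos: [0.5202, 0.163, 0.2258]
eef_rot: [0.694, -0.694, 0.136, -0.136]
wrist_force: [-1.0, 5.5, -3.4]
opening: 0.247
```

apply_moves:
  plan: "0 0 0 0 0 0 0.1; 0 0 0 0 0 0 0.1; 0 0 0 0 0 0 0.3; 0 0 0 0 0 0 0.5; 0 0 0 0 0 0 0.5"

```text
time_s: 20.55
eef_pos: [0.5207, 0.1621, 0.2265]
eef_rot: [-0.694, 0.694, -0.136, 0.137]
wrist_force: [-0.1, -0.5, -0.2]
opening: 0.502
```

apply_moves:
  plan: "0 -0.3 0 0 0 0 0.5; 0 -0.7 0 0 0 0 0.5; 0 -0.9 0 0 0 0 0.5; 0 -0.9 0 0 0 0 0.5; 0 -0.2 0 0 0 0 0.5"

```text
time_s: 21.05
eef_pos: [0.5221, 0.1626, 0.3839]
eef_rot: [0.695, -0.693, 0.133, -0.141]
wrist_force: [1.0, -0.6, 0.2]
opening: 0.499
```

```bash
python3 plan.py .66 0 .36 -24 0.5 5
```

```text
n 5 pos [0.5221 0.1626 0.3839] yaw -22.3 d [ 0.1379 -0.1626 -0.0239] turn [-0.005  0.03   0.01 ]
0.76 0.10 -0.39 -0.01 0.05 0.02 0.5; 0.76 0.10 -0.39 -0.01 0.05 0.02 0.5; 0.76 0.10 -0.38 -0.01 0.05 0.02 0.5; 0.76 0.10 -0.38 -0.01 0.05 0.02 0.5; 0.77 0.10 -0.37 -0.01 0.05 0.02 0.5
```

apply_moves:
  plan: "0.08 0 -0.9 0 0 0 0.5; 0.08 0 -0.9 0 0 0 0.5; 0.08 0 -0.9 0 0 0 0.5; 0.08 0 -0.9 0 0 0 0.5; 0.08 0 -0.9 0 0 0 0.5"

```text
time_s: 21.55
eef_pos: [0.4524, -0.0547, 0.3768]
eef_rot: [-0.694, 0.694, -0.136, 0.137]
wrist_force: [1.2, -1.0, 0.1]
opening: 0.501
```

apply_moves:
  plan: "0.08 0 -0.9 0 0 0 0.5; 0.08 0 -0.9 0 0 0 0.5; 0.08 0 -0.9 0 0 0 0.5; 0.08 0 -0.9 0 0 0 0.5; 0.08 0 -0.9 0 0 0 0.5"

```text
time_s: 22.05
eef_pos: [0.3854, -0.2708, 0.3769]
eef_rot: [-0.693, 0.694, -0.136, 0.137]
wrist_force: [0.3, -0.5, 0.6]
opening: 0.503
```

apply_moves:
  plan: "0 0 -0.9 0 0 0 0.5; 0 0 -0.9 0 0 0 0.5; 0 0 -0.9 0 0 0 0.5; 0 0 -0.9 0 0 0 0.5; 0 0 0 0 0 0 0.5"

```text
time_s: 22.55
eef_pos: [0.3153, -0.4397, 0.3756]
eef_rot: [-0.693, 0.694, -0.139, 0.138]
wrist_force: [0.2, -0.4, 0.4]
opening: 0.501
```

```bash
python3 snap.py s3 >/dev/null; python3 joint.py s3 s3
```

```text
{'side': ([291.5, 320.5, 111.5, 137.5], [324.5, 107.6], [8, 8, 54]), 'top': ([191.5, 220.5, 158.5, 189.5], [207.1, 152.9], [9, 7, 48])}
{'side': ([293.5, 315.5, 109.5, 138.5], [296.6, 131.2], [8, 8, 47]), 'top': ([190.5, 223.5, 163.5, 189.5], [230.0, 186.9], [5, 7, 30])}
{'side': ([284.0, 220.1], [278, 212, 13, 16, 159]), 'top': ([288.3, 206.9], [284, 202, 10, 10, 76])}
cost [np.float64(8.6), np.float64(8.6), np.float64(8.6)]
[ 5.5170e-01  2.4650e-01 -4.3260e-01  1.5120e-01 -1.9525e+00  6.2520e-01
  3.8900e-02  4.6360e-01  2.3700e-02 -9.0000e-04  1.7000e-03  7.0000e-04]
[ 0.4 -0.2 -0.9 -0.4 -0.6 -0.2 -0.1  0.2 -1.3  0.3 -0.1  1.2  0.1  0.2
 -1.   0.8 -0.3  0.6 -0.2 -0.2 -1.1 -0.8 -1.7  0.2 -0.2  0.4  0.   0.1
  0.2  0.1  0.4  0.3]
az,tilt now [-1.953  0.625] wanted -1.947 0.617
miss [ 0.00064551 -0.00175577  0.00192433] 0.002683737604620602 knob [0.51919104 0.165432   0.23560639]
```

View pics/s3.png

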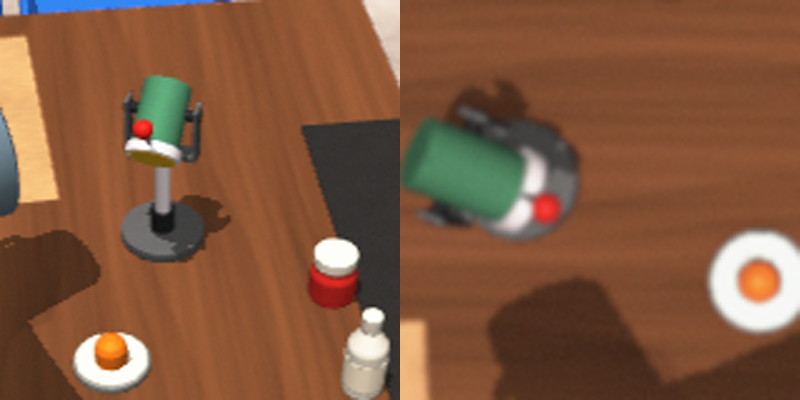

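The model now puts the beam 2.7 mm from the part's middle. I'll cross-check how robust that is, along with the centring on the pad and whether the blue parts, jar and bottle are undisturbed.

```bash
python3 - <<'E'
from joint import *
now={n:ld("s3_"+n) for n in C}
src=open("joint.py").read()
for nm,a,b in(("no base","r+=[.5*cv2","r+=[.02*cv2"),("base h 20","(0,.012)])+S","(0,.020)])+S"),("weak green","bs(o[n][0]))*.7","bs(o[n][0]))*.1"),("weak knob","o[n][1][0])*2","o[n][1][0])*.3"),("no cam shift","sx/.0015,sy/.0015,sz/.0015","sx/.0001,sy/.0001,sz/.0001")):
    assert a in src; g={"__name__":"x"};exec(src.replace(a,b),g);print(nm);v=g["run"](now,0)
# pad vs part
for n in C:
    hsv=cv2.cvtColor(now[n],cv2.COLOR_RGB2HSV).astype(int);m=((hsv[:,:,1]<70)&(hsv[:,:,2]>100)).astype(np.uint8)
    x,y=(284,225) if n=="side" else (289,207);mm=np.zeros_like(m);mm[y-22:y+22,x-24:x+24]=m[y-22:y+22,x-24:x+24]
    h=cv2.convexHull(max(cv2.findContours(mm,0,1)[0],key=cv2.contourArea));M=cv2.moments(h)
    pc=onz(n,[M['m10']/M['m00'],M['m01']/M['m00']],.012)
    o=big(now[n],*OR,(270,302,195,240))
    r=least_squares(lambda p:bb(proj(n,part(*p,.012)))-bs(o[1]),[.464,.021])
    print(n,"pad",pc[:2].round(4),"part",r.x.round(4),r.fun.round(2))
    d=cv2.absdiff(now[n],S0[n]).max(2); 
    for q,(x,y) in {"side":{"jar":(374,189),"bottle":(386,222),"A":(283,301),"B":(321,329)},"top":{"jar":(262,118),"bottle":(312,118),"A":(373,217),"B":(401,191)}}[n].items():
        t=S0[n][y-14:y+14,x-12:x+12];W=now[n][y-22:y+22,x-20:x+20];rr=cv2.matchTemplate(W,t,5);print(q,np.array(cv2.minMaxLoc(rr)[3])-[8,8],cv2.minMaxLoc(rr)[1])
E
python3 -c "
import cv2,numpy as np
a=cv2.imread('pics/s3_side.png')[150:370,200:420];b=cv2.imread('pics/s3_top.png')[100:320,240:460]
cv2.imwrite('pics/s3w.png',cv2.resize(np.hstack([a,b]),(800,400)))"
```

```text
no base
az,tilt now [-1.971  0.594] wanted -1.956 0.624
miss [ 0.00501525  0.00307712 -0.00708223] 0.009207568741637862 knob [0.51891722 0.16348934 0.23827811]
base h 20
az,tilt now [-1.954  0.625] wanted -1.948 0.617
miss [ 0.00082541 -0.0017635   0.00184057] 0.002679352755578085 knob [0.51918243 0.16539861 0.23563468]
weak green
az,tilt now [-1.947  0.644] wanted -1.943 0.613
miss [-0.00109726 -0.00536014  0.00718408] 0.009030288000332532 knob [0.51921728 0.16674649 0.23399714]
weak knob
az,tilt now [-1.878  0.649] wanted -1.947 0.616
miss [-0.01762208 -0.0002987   0.00738725] 0.0191101636611997 knob [0.52504765 0.16276575 0.23350328]
no cam shift
az,tilt now [-1.959  0.608] wanted -1.954 0.621
miss [ 0.00191005  0.00150936 -0.00304721] 0.003900245261600039 knob [0.51940657 0.16474103 0.23711761]
side pad [0.4612 0.0188] part [0.4623 0.0263] [-0.41  0.41 -0.03  0.02]
jar [0 0] 0.9998847246170044
bottle [0 0] 0.9998693466186523
A [0 0] 0.8165639042854309
B [0 0] 0.6705895662307739
top pad [0.4638 0.022 ] part [0.4656 0.0213] [-1.45  1.47 -1.21  1.21]
jar [0 0] 0.9998248815536499
bottle [0 0] 0.9996811151504517
A [0 0] 0.5793527364730835
B [0 0] 0.7170263528823853
```

View pics/s3w.png

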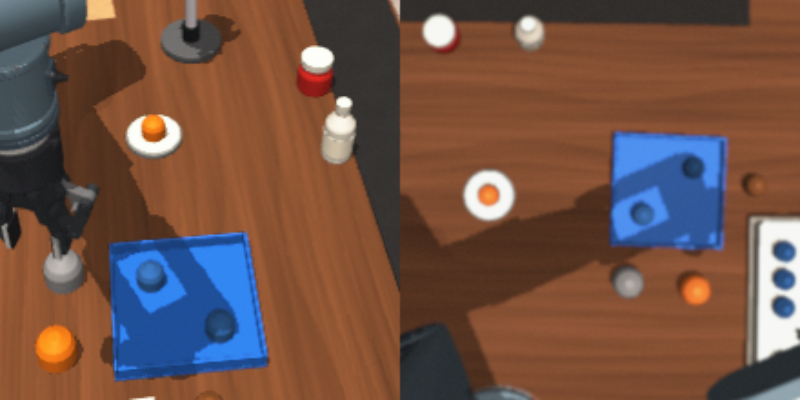

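The jar, bottle and blue parts are unmoved. The tilt estimate shifts by about ±0.03 rad depending on the weights, so I'll tighten it with a sub-pixel silhouette fit. That costs no robot time.

```bash
cat > soft.py <<'E'
from joint import *
SS=6
def rend(n,Ps,roi):
    x0,x1,y0,y1=roi;m=np.zeros(((y1-y0)*SS,(x1-x0)*SS),np.uint8)
    for P in Ps:
        h=cv2.convexHull(proj(n,P).astype(np.float32))[:,0]
        q=((h-[x0-.5,y0-.5])*SS-.5)*16
        cv2.fillConvexPoly(m,np.round(q).astype(np.int32),255,shift=4,lineType=cv2.LINE_8)
    f=cv2.resize(m.astype(np.float32)/255,(x1-x0,y1-y0),interpolation=cv2.INTER_AREA)
    return cv2.GaussianBlur(f,(0,0),.7)
def sph(K,r):
    u=np.random.RandomState(0).randn(300,3);return K+r*u/np.linalg.norm(u,axis=1)[:,None]
ROI={"side":(275,342,92,160),"top":(182,245,140,205)}
def maps(im):
    im=im.astype(np.float32);R,G,B=im[...,0],im[...,1],im[...,2]
    g=np.clip(((G-R)/(G+R+1)+.02)/.32,0,1);r=np.clip(((R-np.maximum(G,B))/(R+np.maximum(G,B)+1)-.40)/.30,0,1)
    o=np.clip(((R-B)/(R+B+1)-.05)/.6,0,1)
    return g,r,o,(im.max(2)>62).astype(np.float32)
def setup(now):
    D=[]
    for S in(S0,now):
        D.append({n:[m[ROI[n][2]:ROI[n][3],ROI[n][0]:ROI[n][1]] for m in maps(S[n])] for n in C})
    return D
m_=base_fit(S0);bp={}
for n in C:
    k,l,s,c=cv2.connectedComponentsWithStats(m_[n]);i=1+np.argmax(s[1:,4])
    ct=max(cv2.findContours((l==i).astype(np.uint8),0,1)[0],key=cv2.contourArea);p=cv2.convexHull(ct)[:,0].astype(float)
    bp[n]=p[(p[:,0]>226)|(p[:,1]>186)] if n=="top" else p[p[:,1]>168]
A=np.linspace(0,2*np.pi,72);c_=A[:,None]
PR={"side":(268,302,202,242),"top":(272,306,190,224)}
def solve(now,v0,wg=1,wr=1.5,wb=.25,ws=1,fixshift=False):
    D=setup(now);po={n:maps(now[n])[2][PR[n][2]:PR[n][3],PR[n][0]:PR[n][1]] for n in C}
    def f(v,parts=False):
        bx,by,a0,t0,a1,t1,L,px,py,sx,sy,sz=v;S={"side":np.array([sx,sy,sz]),"top":-np.array([sx,sy,sz])};r=[]
        for (az,t),d in zip(((a0,t0),(a1,t1)),D):
            B,X,Y,Z=pose((bx,by,az,t));H=np.vstack([B+X*q+.030*(Y*np.cos(c_)+Z*np.sin(c_)) for q in(-.035,L)]);K=B+.05*X+.08*Z
            for n in C:
                g,rd,_,ok=d[n];G=rend(n,[H+S[n]],ROI[n]);Kr=rend(n,[sph(K+S[n],.012)],ROI[n])
                edge=cv2.dilate(np.abs(cv2.Laplacian((G>.5).astype(np.float32),cv2.CV_32F)),np.ones((5,5)))>0
                w=ok*(Kr<.05)
                e=np.where(edge,(G-g)*w,0);r.append(wg*e.ravel()); 
                ke=cv2.dilate((Kr>.05).astype(np.uint8),np.ones((5,5)))>0
                r.append(wr*np.where(ke,(Kr-rd),0).ravel())
        for n in C:
            Q=np.vstack([np.c_[bx+.055*np.cos(A),by+.055*np.sin(A),0*A+z] for z in(0,.012)])+S[n]
            H=cv2.convexHull(proj(n,Q).astype(np.float32));r.append(np.array([wb*cv2.pointPolygonTest(H,tuple(q),True) for q in bp[n]]))
            P=rend(n,[part(px,py,.012)+S[n]],PR[n]);pe=cv2.dilate((P>.05).astype(np.uint8),np.ones((5,5)))>0
            pad=1.0
            r.append(.5*np.where(pe,P-po[n],0).ravel())
        r.append(ws*np.array([sx,sy,sz])/.0015)
        return np.concatenate(r)
    xs=np.array([.01,.01,.1,.1,.1,.1,.01,.01,.01,.005,.005,.005])
    v=np.array(v0,float)
    for st in(.04,.02,.01):
        # finite-difference Gauss-Newton with fixed steps (render is piecewise constant)
        lam=1e-2
        for _ in range(6):
            r0=f(v);J=np.stack([(f(v+e)-f(v-e))/(2*st) for e in np.diag(xs*st)],1)
            dx=np.linalg.solve(J.T@J+lam*np.eye(12)*np.trace(J.T@J)/12*.01,-J.T@r0);vn=v+dx*xs*.8
            if (f(vn)**2).sum()<(r0**2).sum(): v=vn
            else: break
    cov=np.linalg.inv(J.T@J)*((r0**2).mean());sd=np.sqrt(np.diag(cov))*xs
    d=v[7:9]-v[:2];B,X,Y,Z=pose((v[0],v[1],v[4],v[5]));w=np.array([*v[7:9],.03])-B;ms=w-(w@X)*X
    print("cost",(f(v)**2).sum().round(2),"v",v.round(4));print("  now",v[4:6].round(3),"want",np.arctan2(d[1],d[0]).round(3),np.arctan2(.17,np.hypot(*d)).round(3),"miss mm",(ms*1e3).round(1),np.linalg.norm(ms*1e3).round(1))
    return v,f
if __name__=="__main__":
    now={n:ld("s3_"+n) for n in C}
    v0=[.5517,.2465,-.4326,.1512,-1.9525,.6252,.045,.4636,.0230,-.0009,.0010,.0007]
    v,f=solve(now,v0)
    solve(now,v,wb=.02);solve(now,v,wg=.3);solve(now,v,wr=.3);solve(now,v,ws=30);solve(now,v,ws=.3)
    for i,S in enumerate((S0,now)):
        for n in C:
            B,X,Y,Z=pose((v[0],v[1],*v[2+2*i:4+2*i]));s=np.array(v[9:12])*(1 if n=="side" else -1)
            im=cv2.resize(S[n][ROI[n][2]:ROI[n][3],ROI[n][0]:ROI[n][1],::-1],None,fx=6,fy=6,interpolation=0)
            for P in(np.vstack([B+X*q+.030*(Y*np.cos(c_)+Z*np.sin(c_)) for q in(-.035,v[6])]),sph(B+.05*X+.08*Z,.012)):
                h=cv2.convexHull(proj(n,P+s).astype(np.float32))[:,0]
                cv2.polylines(im,[np.round((h-[ROI[n][0]-.5,ROI[n][2]-.5])*6).astype(np.int32)],True,(255,0,255),1)
            cv2.imwrite(f"pics/ov{i}{n}.png",im)
    a=[cv2.resize(cv2.imread(f"pics/ov{i}{n}.png"),(390,290)) for n in C for i in(0,1)]
    cv2.imwrite("pics/ov.png",np.vstack([np.hstack(a[:2]),np.hstack(a[2:])]))
E
timeout 500 python3 soft.py
```

```text
cost 219.76 v [ 5.5170e-01  2.4330e-01 -4.0570e-01  1.4000e-01 -1.9625e+00  6.0900e-01
  3.7900e-02  4.6330e-01  2.2800e-02 -1.4000e-03  1.4000e-03  7.0000e-04]
  now [-1.963  0.609] want -1.952 0.621 miss mm [ 3.   1.  -2.9] 4.3
cost 217.32 v [ 5.5170e-01  2.4330e-01 -4.0570e-01  1.4000e-01 -1.9625e+00  6.0900e-01
  3.7900e-02  4.6330e-01  2.2800e-02 -1.4000e-03  1.4000e-03  7.0000e-04]
  now [-1.963  0.609] want -1.952 0.621 miss mm [ 3.   1.  -2.9] 4.3
cost 111.36 v [ 5.5150e-01  2.4410e-01 -4.2870e-01  1.3970e-01 -1.9552e+00  6.0580e-01
  3.8300e-02  4.6330e-01  2.3100e-02 -1.3000e-03  7.0000e-04  8.0000e-04]
  now [-1.955  0.606] want -1.951 0.62 miss mm [ 1.9  1.8 -3.5] 4.4
cost 131.89 v [ 5.5170e-01  2.4270e-01 -4.1170e-01  1.6530e-01 -1.9693e+00  6.1850e-01
  3.7500e-02  4.6340e-01  2.2600e-02 -1.5000e-03  1.3000e-03  1.0000e-03]
  now [-1.969  0.618] want -1.953 0.622 miss mm [ 3.9 -1.  -0.8] 4.1
cost 252.62 v [ 0.552   0.2428 -0.4243  0.1229 -1.9724  0.5961  0.0374  0.4623  0.0245
 -0.      0.      0.    ]
  now [-1.972  0.596] want -1.96 0.624 miss mm [ 4.4  3.1 -6.8] 8.7
cost 217.96 v [ 5.5170e-01  2.4330e-01 -4.0570e-01  1.4000e-01 -1.9625e+00  6.0900e-01
  3.7900e-02  4.6330e-01  2.2800e-02 -1.4000e-03  1.4000e-03  7.0000e-04]
  now [-1.963  0.609] want -1.952 0.621 miss mm [ 3.   1.  -2.9] 4.3
```

View pics/ov.png

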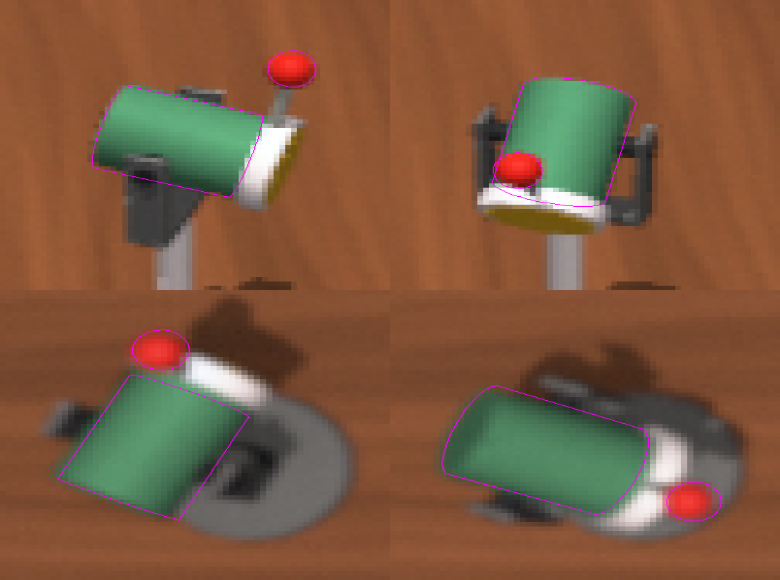

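The outlines match closely, and the independent fits all put the beam about 3–4 mm from the part's middle, with errors of different sign. That is the measurement floor, so another correction wouldn't help. The arm is clear of everything, so I'm handing in.

```bash
python3 -c "
from bench import ctrl
o=ctrl.get_obs();print(o['time_s'],o['eef_pos'],o['wrist_force']);print(ctrl.hand_in())"
```

```text
22.65 [ 0.31747947 -0.43608323  0.37592902] [0.64987204 0.3183311  0.5339644 ]
the job is handed in; nothing more can be done
None
```

I took the smaller orange part out of the tray and stood it upright on the white pad. Then I turned the lamp by its knob to aim the beam at it, let go, and backed the arm clear. I handed in at 22.65 s.

- **Part on the pad:** it stands upright. In the top view its centre is within about 2 mm of the pad's centre. The rough side-view check disagreed, putting the part about 7 mm off in y. I think that is because the pad mask there took in its grey rim, but I did not redo that check.
- **Lamp aim:** the first swing missed by about 22 mm, so I gripped the knob again and corrected it. After that, the two main fits put the beam 2.7 mm and 4.3 mm from the part's middle. They disagree on whether the tilt is slightly high or low. Most refits with changed weights gave 3–9 mm. One that gave the knob little weight gave 19 mm, from a coarser fit that I trusted less.
- **Everything else:** the jar and bottle matched the first pictures exactly. The blue parts showed no shift, though shadow made that match weaker. The highest wrist reading shown was about 18 N, with no force at the end.

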